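Make up the brass and pewter polishing kits

ROBOT

A 7-joint arm with a two-finger parallel gripper is mounted at the origin on the work surface. World frame = base frame: x ahead of the robot, y to its left, z up, the work surface at z = 0. Lengths are in m, angles in rad, forces in N, time in s.
With the tool pointing down it reaches from about 0.35 to 0.9 m from the base axis. Payload 19.9 kg.
Tool frame: the origin (TCP) lies midway between the tips of the shut fingers; the grasp point (between the pads) lies 19 mm behind it; z points along the fingers, y is the line along which they close (so a half turn about z gives the same grasp; the last joint's range is limited). The gripper opens to 85 mm and grips with 20 to 120 N. Pads are 22 mm wide; open, the fingers measure 114 mm over their backs; the gripper's body (76 mm by 85 mm) begins 54 mm behind the grasp point. The pads swing forward as they close: fully open they stand 13 mm farther back than shut.
Start: joints at [-1.361, 0.417, -0.01, 1.614, 0.005, 1.111, -0.053], TCP at [0.155, 0.605, 0.205] pointing down, gripper open.
Joint ranges: [-2.81, 2.81], [-0.39, 2.02], [-1.27, 1.25], [0.06, 2.57], [-1.19, 4.33], [0.19, 2], [-2.82, 2.82]. Speed limits (rad/s): [1.89, 1.89, 2.39, 2.39, 3.01, 3.01, 3.01].

INTERFACE

Orientations are given as a rotation vector (axis times angle).
In Python, from rig import read_state, viewer, order, finder gives the robot as it stands.
- The arm moves only by the tool apply_moves, never from a script. Its argument "series" is a list of rows, each an object of numbers: "dx", "dy", "dz": the shift along the tool's x, y, z as a fraction of full scale; "wx", "wy", "wz": the turn, a rotation vector about the tool's x, y, z as a fraction of full scale; "jaw": the closure, from 0 (fully open) to 1 (shut). In form: [{"dx": .., "dy": .., "dz": .., "wx": .., "wy": .., "wz": .., "jaw": ..}, ...]. A call has 1 to 20 rows; each row shifts and turns the commanded pose from where the row before left it, along the tool's axes as they then stand; what a row does not reach is not made up. Full scale, the value 1, is 30 cm for a shift and 2 rad for a turn. A row lasts 1/8 s, in which the tool goes at most 62.5 mm and 10.7 degrees, less where a joint would pass 70% of its speed; a pose out of reach is approached as far as the arm can. A call with a number of a shift or a turn outside -1 to 1 is refused whole. A call with a gripper value outside its range is refused whole. The fingers move at their own pace and stop on an object; the grip force is fixed at half the most. Time passes only in rows, so rows that do not move let the fingers close. It gives the time, the measured TCP pose, the force, the opening and the grip force at its end, in the units of the state.
- read_state(): the state, without advancing time (a new reading comes with each control period).
- viewer.snapshot(name): name is "side" or "top" or "wrist"; returns (picture, depth): 400x640x3 uint8, red, green, blue; 400x640 float32, m along the optical axis (not along the pixel's ray), 0 where there is no reading.
- viewer.get_calibration(name): a dict with "vertical_fov" (degrees; the focal length in pixels is half the picture's height over the tangent of half this angle, whatever the lens; pixels are square), "cx", "cy" (the principal point, pixels), "distortion" ([k1, k2, p1, p2, k3] as OpenCV has them; the pictures are not rectified), "R" (3x3) and "t" (3): a world point X has camera coordinates R X + t; the wrist camera has in their place "tool_from_camera" (4x4, takes a point from camera to tool coordinates, whose origin is the TCP and whose axes are the flange's). Camera axes: x right, y down, z forward; pixel columns grow to the right and rows downward; lengths in m; the calibration is good to about 2 mm. A picture is of the moment at which its call begins: read the wrist's pose just before it. get_calibration takes no time and is no camera call.
- order.finish_job(): hands the job in; it is judged then, once.
Trained networks look in the newest picture that a camera, given by its name, has taken for a name from the list of things; names that differ only in an ending like _2 or _b are one class to them, and where a whole thing is asked for, a point or a joint stands for the part that bears it (a point fixed in the world has none). Each returns a list of dicts, best first, with "p" (0 to 1); they miss things now and then, are a little off and sometimes report something else, mostly with a low value. They report only what shows in the picture. A call takes as long as a camera call. They do not tell look-alikes from the thing itself.
- finder.cut_out(camera, thing): "region" (400x640 bool, what is visible of it) and "extent" ([left, top, right, bottom] as shares, 0 to 1, of the picture: columns of its width, rows of its height, round what is visible of it).
- finder.landmark_of(camera, thing): "point" ([column, row] as shares, 0 to 1, of the picture: columns of its width, rows of its height: a listed point, or the origin of a listed thing).
The state is a dict: "t": time; "joint_pos": joint angles; "qd": joint speeds; "tau": joint torques, N m; "tcp_pos": TCP position; "tcp_rot": TCP orientation; "contact_force": force on the tool from outside, world axes, zero at the start; "torque": the same for the moment, N m; "width": finger opening in m; "finger_force": force on a finger pad.
Only numpy, scipy, OpenCV 4.12 (cv2) and the standard library are available. Lean on these libraries where they do the work, as an engineer would, in place of code of your own. Each camera call takes 0.05 s, during which the arm holds its last target. There are 200 camera calls.

TASK

Make up the two polishing kits for tomorrow: in the green-lined tray, stand the brass acorn finial upright in the middle of the round red pad and the yellow-lidded tin in the middle of the square cream pad, and snap the brush by its handle, pressed down sideways, into the two spring clips until it is fully home, its handle centred between the clips, bristles to either end. In the blue-lined tray, stand the pewter pyx in the middle of the round red pad and the blue-lidded tin in the middle of the square cream pad. Leave the red-lidded tin and the ebony crucifix base standing where they are.

Things in the scene. Friction and masses are not known exactly. Their poses are not given: they have to be found in the camera images.
- finial_mid (a point): brass acorn-shaped finial standing upright, 78 mm tall: a foot 46 mm across, a narrow neck, an acorn cup 53 mm across (widest, upright-sided from 34 to 46 mm above its underside) and a tapering nut with a small tip; this point is on its axis half-way up, 39 mm above its underside; z up
- pyx_mid (a point): pewter (grey metal) pyx, an upright round box 56 mm across with a low domed lid, upright-sided from 3 to 32 mm, dome to 45 mm, with a small cross on top reaching 60 mm; this point is on its axis 22 mm above its underside; z up
- yellow_tin_mid (a point): polish tin, an upright cylinder, 59 mm across (61 mm at the lid), 50 mm tall with a bare metal body and a round paper disc on the lid; this point is on its axis half-way up, 25 mm above its underside; z up. Lid: yellow
- blue_tin_mid (a point): polish tin, an upright cylinder, 59 mm across (61 mm at the lid), 50 mm tall with a bare metal body and a round paper disc on the lid; this point is on its axis half-way up, 25 mm above its underside; z up. Lid: blue
- red_tin_mid (a point): polish tin, an upright cylinder, 59 mm across (61 mm at the lid), 50 mm tall with a bare metal body and a round paper disc on the lid; this point is on its axis half-way up, 25 mm above its underside; z up. Lid: red. Not needed: to be left alone
- brush_mid (a point): flat polishing brush lying flat: straight round pale wooden handle 20 mm across along its x from -65 to +60 mm, then a brass ferrule and dark bristle head 40 mm wide (y), 20 mm thick, to +100 mm. This point: on the handle axis, to lie midway between the clips; 10 mm above the table at the start; z up. It balances 10 to 20 mm from here towards the head
- brass_tray: Green-lined, brass lip; fixed tray 220 (x) by 170 mm (y), origin centre of underside, z up; floor top 6 mm, lip top 12 mm. Round red pad 68 mm across at (55,-30), square cream pad 66 mm at (-55,-30) mm, both flush with the floor. Two steel spring clips at (-42,50) and (42,50) mm, 14 mm long in x, open upward to 43 mm; nothing between them. Handle home: along tray x, axis at y 50, z 26 mm. Snapping in takes 5 to 15 N downward
- pewter_tray: Blue-lined, grey lip, no clips; fixed tray 220 (x) by 170 mm (y), origin centre of underside, z up; floor top 6 mm, lip top 12 mm. Round red pad 68 mm across at (55,-30), square cream pad 66 mm at (-55,-30) mm, both flush with the floor
- cross_base_mid (a point): black stepped crucifix base with a thin brass line round the step, 64 mm square and 36 mm tall; this point is at its centre half-way up. To be left alone
Not all that is in view belongs to the job. Leave any turquoise look-alike of the part that bears red_tin_mid alone.

How it is judged:
By the outcome, as a careful person would: the job done as asked, in the order asked, and still so for the second after the job is handed in, with the robot touching nothing.
It also fails if it takes over 128 s, if anything falls off the work surface, if the arm or the gripper's body presses on something with over 40 N, if the wrist force passes 120 N, or if a joint passes its speed limit or range.

## Working session

There is one attempt and no reset: what is moved stays moved. The work goes in short steps, Python scripts to look and compute and a tool call to move; the robot and the scene stay as the last step left them, time stands still between calls to the robot, and variables do not carry over. Pictures are saved under pics/ and viewed, at most 14 in all, crops included, and the job is handed in when it is done.

Besides the shell and the picture viewer there is one more tool, called after ">>>" by a JSON object that holds its "fn" and its "kwargs", one argument or row to a line. apply_moves: Moves the arm, as the interface text tells. Its arguments: {"type":"object","properties":{"series":{"type":"array"}},"required":["series"]}

```bash
ls; mkdir -p pics; python3 - <<'E'
from rig import read_state, viewer
import cv2
s=read_state()
print({k:s[k] for k in('t','tcp_pos','tcp_rot','width','contact_force')})
for n in('side','top'):
    p,d=viewer.snapshot(n); cv2.imwrite(f'pics/{n}0.png',p[:,:,::-1])
    c=viewer.get_calibration(n); print(n,c)
print(viewer.get_calibration('wrist'))
E
```

```text
pics
{'t': 0.0, 'tcp_pos': array([0.15501542, 0.60506355, 0.20422682]), 'tcp_rot': array([-3.92818800e-01, -3.11685025e+00,  2.03822968e-03]), 'width': 0.08545807219172605, 'contact_force': array([-0.27314398, -0.29948093,  0.33586203])}
side {'vertical_fov': 51.46739286013727, 'cx': 313.53462033947943, 'cy': 201.29067242361262, 'distortion': array([-0.08414068,  0.        ,  0.        ,  0.        ,  0.        ]), 'R': array([[ 0.98059047, -0.19605585, -0.00210534],
       [-0.11741783, -0.57860843, -0.80710925],
       [ 0.15702033,  0.79169084, -0.59039837]]), 't': array([-0.55981556,  0.13852689,  0.93698893])}
top {'vertical_fov': 48.96634793965574, 'cx': 319.2873565650246, 'cy': 205.51019842103395, 'distortion': array([-0.09908361,  0.        ,  0.        ,  0.        ,  0.        ]), 'R': array([[ 0.02836755, -0.99958311,  0.00537393],
       [-0.99572361, -0.02873006, -0.08780138],
       [ 0.08791917, -0.00286023, -0.99612351]]), 't': array([-0.01143997,  0.57779691,  1.23241911])}
{'vertical_fov': 68.448547653047, 'cx': 319.5278626067742, 'cy': 199.38523854432736, 'distortion': array([-0.00349346,  0.        ,  0.        ,  0.        ,  0.        ]), 'tool_from_camera': array([[-8.99927097e-04, -9.51461820e-01, -3.07765487e-01,
         7.95859919e-02],
       [ 9.99999481e-01, -1.00320536e-03,  1.77358968e-04,
        -6.14014264e-04],
       [-4.77502273e-04, -3.07765168e-01,  9.51462229e-01,
        -1.69360492e-01],
       [ 0.00000000e+00,  0.00000000e+00,  0.00000000e+00,
         1.00000000e+00]])}
```

View pics/top0.png

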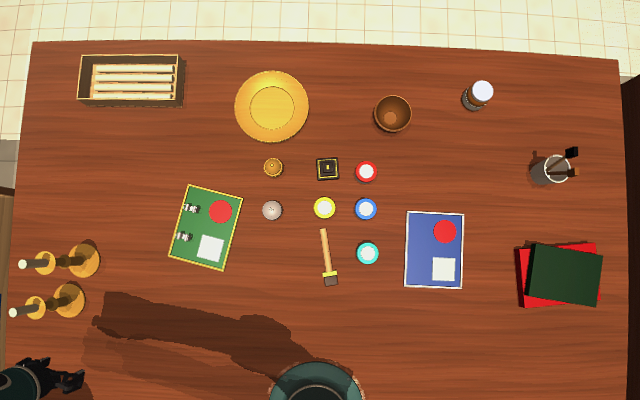

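View pics/side0.png

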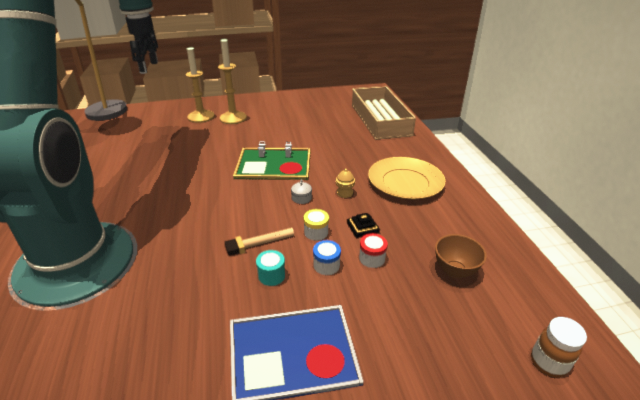

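The top view has the robot at bottom centre with x up and y left. It shows the green tray at about (205,227) and the blue one at (434,250). The finial is at (273,167), pyx (272,210), yellow tin (325,207), blue tin (366,209), red tin (367,172), turquoise decoy (368,253), cross base (328,168) and brush (328,257), head towards the robot. The side view agrees.

```bash
cat > h.py <<'E'
import numpy as np, cv2
from scipy.spatial.transform import Rotation as Ro
from rig import read_state, viewer, finder, order
def K(c):
    f=200/np.tan(np.radians(c['vertical_fov'])/2); return np.array([[f,0,c['cx']],[0,f,c['cy']],[0,0,1]])
def cam(n,s=None):
    """K, dist, R, t with Xc = R X + t (wrist: from state s)"""
    c=viewer.get_calibration(n)
    if n!='wrist': return K(c),np.array(c['distortion']),np.array(c['R']),np.array(c['t'])
    T=np.eye(4); T[:3,:3]=Ro.from_rotvec(s['tcp_rot']).as_matrix(); T[:3,3]=s['tcp_pos']
    M=np.linalg.inv(T@c['tool_from_camera']); return K(c),np.array(c['distortion']),M[:3,:3],M[:3,3]
def ray(C,uv):
    k,d,R,t=C; n=cv2.undistortPoints(np.array(uv,float).reshape(-1,1,2),k,d).reshape(-1,2)
    v=np.c_[n,np.ones(len(n))]@R; return -R.T@t, v   # origin, dirs (unit camera depth)
def at_z(C,uv,z):
    o,v=ray(C,uv); return o+v*((z-o[2])/v[:,2])[:,None]
def at_depth(C,uv,dep):
    o,v=ray(C,uv); return o+v*np.array(dep).reshape(-1,1)
def tri(C1,u1,C2,u2):
    o1,v1=ray(C1,u1);o2,v2=ray(C2,u2);v1,v2=v1[0],v2[0]
    a=np.linalg.lstsq(np.c_[v1,-v2],o2-o1,rcond=None)[0]
    p,q=o1+a[0]*v1,o2+a[1]*v2; return (p+q)/2,np.linalg.norm(p-q)
def proj(C,X):
    k,d,R,t=C; return cv2.projectPoints(np.array(X,float).reshape(-1,1,3),cv2.Rodrigues(R)[0],t,k,d)[0].reshape(-1,2)
E
python3 - <<'E'
from h import *
np.set_printoptions(precision=4,suppress=True)
P={};
for n in('side','top'):
    viewer.snapshot(n)
    for th in('finial_mid','pyx_mid','yellow_tin_mid','blue_tin_mid','red_tin_mid','brush_mid','cross_base_mid','brass_tray','pewter_tray'):
        P[n,th]=[(np.array(r['point'])*[640,400],round(r['p'],2)) for r in finder.landmark_of(n,th)]
Cs,Ct=cam('side'),cam('top')
for (n,th),v in P.items():
    if n=='top':
        print(th,'top',v,'side',P['side',th])
        if v and P['side',th]: print('   ',*tri(Ct,v[0][0],Cs,P['side',th][0][0]))
E
```

```text
finial_mid top [(array([275.776, 166.68 ]), 0.71)] side [(array([343.232, 178.8  ]), 0.89)]
    [0.6804 0.1314 0.0537] 0.0030940266966172003
pyx_mid top [] side [(array([304.192, 189.52 ]), 0.64)]
yellow_tin_mid top [(array([325.504, 208.4  ]), 0.85)] side [(array([315.392, 224.52 ]), 0.72)]
    [ 0.5714 -0.0131  0.0283] 0.0030299366155779007
blue_tin_mid top [(array([364.928, 208.68 ]), 0.88)] side [(array([267.776, 236.52 ]), 0.28)]
    [ 0.5083 -0.1179  0.1061] 0.11463557706860276
red_tin_mid top [(array([368.704, 250.8  ]), 0.87), (array([367.488, 173.68 ]), 0.64)] side [(array([373.312, 247.2  ]), 0.95), (array([270.592, 269.12 ]), 0.88), (array([275.008, 164.4  ]), 0.22)]
    [ 0.5518 -0.1668  0.1084] 0.21005239764730246
brush_mid top [(array([323.072, 247.52 ]), 0.71)] side [(array([267.584, 236.4  ]), 0.9)]
    [ 0.4573 -0.0093  0.0072] 0.0019530713269264193
cross_base_mid top [(array([323.584, 167.8  ]), 0.81)] side [(array([362.816, 223.32 ]), 0.84)]
    [ 0.6935 -0.0049  0.0055] 0.00484053908068304
brass_tray top [(array([208.32, 226.12]), 0.97)] side [(array([271.872, 164.68 ]), 0.97), (array([345.216, 178.   ]), 0.29)]
    [0.5079 0.3272 0.0029] 0.004459547564351258
pewter_tray top [(array([432.192, 247.8  ]), 0.9)] side [(array([291.52, 355.68]), 0.95)]
    [ 0.4645 -0.3311 -0.0103] 0.002168870112779407
```

>>> {"fn": "apply_moves", "kwargs": {
  "series": [
    {"dz":-0.16},
    {"dz":-0.16},
    {"dx":-0.133,"dy":-0.123},
    {"dx":-0.133,"dy":-0.123},
    {"dx":-0.133,"dy":-0.123},
    {"dx":-0.133,"dy":-0.123},
    {"dx":-0.133,"dy":-0.123},
    {"dx":-0.133,"dy":-0.123},
    {"dx":-0.133,"dy":-0.123},
    {"dx":-0.133,"dy":-0.123},
    {"dx":-0.133,"dy":-0.123},
    {"dx":-0.133,"dy":-0.123},
    {"wz":-0.063},
    {"wz":-0.063},
    {"dx":0}
  ]
}}

```text
$.series[0]: bad value
```

>>> {"fn": "apply_moves", "kwargs": {
  "series": [
    {"dx":0,"dy":0,"dz":-0.16,"wx":0,"wy":0,"wz":0,"jaw":0},
    {"dx":0,"dy":0,"dz":-0.16,"wx":0,"wy":0,"wz":0,"jaw":0},
    {"dx":-0.133,"dy":-0.123,"dz":0,"wx":0,"wy":0,"wz":0,"jaw":0},
    {"dx":-0.133,"dy":-0.123,"dz":0,"wx":0,"wy":0,"wz":0,"jaw":0},
    {"dx":-0.133,"dy":-0.123,"dz":0,"wx":0,"wy":0,"wz":0,"jaw":0},
    {"dx":-0.133,"dy":-0.123,"dz":0,"wx":0,"wy":0,"wz":0,"jaw":0},
    {"dx":-0.133,"dy":-0.123,"dz":0,"wx":0,"wy":0,"wz":0,"jaw":0},
    {"dx":-0.133,"dy":-0.123,"dz":0,"wx":0,"wy":0,"wz":0,"jaw":0},
    {"dx":-0.133,"dy":-0.123,"dz":0,"wx":0,"wy":0,"wz":0,"jaw":0},
    {"dx":-0.133,"dy":-0.123,"dz":0,"wx":0,"wy":0,"wz":0,"jaw":0},
    {"dx":-0.133,"dy":-0.123,"dz":0,"wx":0,"wy":0,"wz":0,"jaw":0},
    {"dx":-0.133,"dy":-0.123,"dz":0,"wx":0,"wy":0,"wz":0,"jaw":0},
    {"dx":0,"dy":0,"dz":0,"wx":0,"wy":0,"wz":-0.063,"jaw":0},
    {"dx":0,"dy":0,"dz":0,"wx":0,"wy":0,"wz":-0.063,"jaw":0},
    {"dx":0,"dy":0,"dz":0,"wx":0,"wy":0,"wz":0,"jaw":0}
  ]
}}

```text
t: 2.98
tcp_pos: [0.45, 0.1489, 0.301]
tcp_rot: [-0.001, 3.141, 0.0]
contact_force: [-0.9, 0.0, 0.5]
width: 0.0854
finger_force: 0.0
```

```bash
python3 - <<'E'
from h import *
import pickle
s=read_state(); p,d=viewer.snapshot('wrist'); pickle.dump((s,p,d),open('w1.pkl','wb'))
cv2.imwrite('pics/w1.png',p[:,:,::-1])
E
```

```text
(no output)
```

View pics/w1.png

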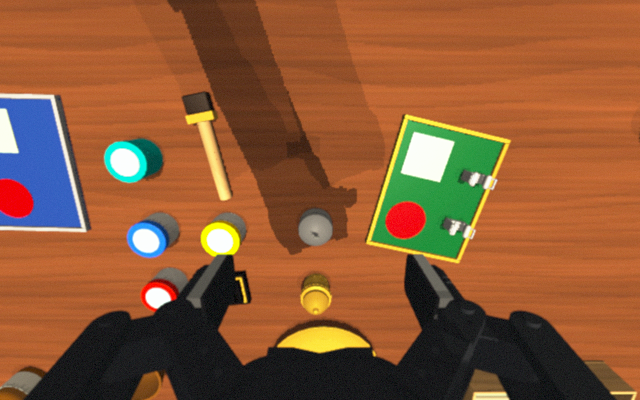

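>>> {"fn": "apply_moves", "kwargs": {
  "series": [
    {"dx":0,"dy":-0.2,"dz":0,"wx":0,"wy":0,"wz":0,"jaw":0},
    {"dx":0,"dy":-0.2,"dz":0,"wx":0,"wy":0,"wz":0,"jaw":0},
    {"dx":0,"dy":-0.2,"dz":0,"wx":0,"wy":0,"wz":0,"jaw":0},
    {"dx":0,"dy":-0.2,"dz":0,"wx":0,"wy":0,"wz":0,"jaw":0},
    {"dx":0,"dy":0,"dz":0,"wx":0,"wy":0,"wz":0,"jaw":0}
  ]
}}

```text
t: 3.65
tcp_pos: [0.4499, -0.0949, 0.3013]
tcp_rot: [0.013, 3.141, -0.001]
contact_force: [0.6, 1.1, -0.7]
width: 0.0851
finger_force: 0.0
```

The wrist view shows the pyx at (316,228), finial (316,292), yellow tin (221,238), blue (149,238), red (160,294) and turquoise (130,160). The brush runs from (198,105) to (224,197). In the green tray the red pad is at (405,220) and the cream at (427,156), with clips at (460,228) and (478,180).

```bash
cat > seg.py <<'E'
from h import *
def hsvmask(p,lo,hi):
    return cv2.inRange(cv2.cvtColor(p,cv2.COLOR_RGB2HSV),np.array(lo),np.array(hi))
def blobs(m,amin=80):
    m=cv2.morphologyEx(m,cv2.MORPH_OPEN,np.ones((3,3)))
    n,l,st,ce=cv2.connectedComponentsWithStats(m)
    return [(ce[i],st[i,4],l==i) for i in range(1,n) if st[i,4]>=amin]
def ctr(C,b,z):
    """centroid of the region, after back-projecting its pixels onto plane z"""
    r,c=np.nonzero(b[2]); P=at_z(C,np.c_[c,r],z)
    w=np.linalg.norm(P-(-C[2].T@C[3]),axis=1)**3   # area weight
    return (P*w[:,None]).sum(0)/w.sum(), np.ptp(P,axis=0)[:2]
E
python3 - <<'E'
from seg import *
import pickle
np.set_printoptions(precision=4,suppress=True)
s=read_state(); p,d=viewer.snapshot('wrist')
for th in ('pyx_mid','finial_mid','brush_mid'):
    r=finder.landmark_of('wrist',th); print(th,[(np.array(x['point'])*[640,400],x['p']) for x in r])
pickle.dump((s,p,d),open('w2.pkl','wb')); cv2.imwrite('pics/w2.png',p[:,:,::-1])
for f in('w1','w2'):
    s,p,d=pickle.load(open(f+'.pkl','rb')); C=cam('wrist',s); print(f)
    red=hsvmask(p,(0,180,90),(6,255,255))|hsvmask(p,(175,180,90),(180,255,255))
    wh=hsvmask(p,(0,0,190),(180,60,255))
    for nm,m in(('red',red),('white',wh)):
        for b in blobs(m):
            r,c=np.nonzero(b[2]); X=at_depth(C,np.c_[c,r],d[r,c]); z=np.median(X[d[r,c]>0],axis=0)[2]
            print(nm,b[0],b[1],'depth-z %.4f'%z,*ctr(C,b,z))
E
```

```text
pyx_mid [(array([461.12, 225.88]), 0.93)]
finial_mid [(array([459.52, 295.6 ]), 0.66)]
brush_mid [(array([369.728, 156.88 ]), 0.68)]
w1
red [ 14.4168 198.5761] 979 depth-z 0.0069 [ 0.5191 -0.3587  0.0069] [0.0627 0.0584]
red [405.0969 219.6373] 1125 depth-z 0.0073 [0.5571 0.294  0.0073] [0.0638 0.0654]
red [159.2333 288.8256] 390 depth-z 0.0497 [ 0.6639 -0.1203  0.0497] [0.0511 0.0644]
white [ 56.6345 145.9601] 777 depth-z 0.0119 [ 0.4356 -0.2599  0.0119] [0.2198 0.0799]
white [  6.3105 134.1173] 554 depth-z 0.0068 [ 0.4142 -0.3375  0.0068] [0.065  0.0305]
white [426.6706 156.4737] 1767 depth-z 0.0073 [0.4496 0.3189 0.0073] [0.0779 0.0778]
white [124.5502 162.0544] 607 depth-z 0.0508 [ 0.4495 -0.133   0.0508] [0.0379 0.0396]
white [474.0698 178.7209] 86 depth-z 0.0386 [0.4774 0.3821 0.0386] [0.0186 0.0129]
white [ 15. 228.] 93 depth-z 0.0122 [ 0.5694 -0.3689  0.0122] [0.0037 0.0525]
white [ 55. 229.] 123 depth-z 0.0122 [ 0.5712 -0.3016  0.0122] [0.0037 0.0693]
white [145.5381 240.2352] 472 depth-z 0.0510 [ 0.5737 -0.1251  0.051 ] [0.038 0.04 ]
white [219.537  240.3087] 473 depth-z 0.
[... 383 characters left out ...]
0.0593]
white [169.3156 155.6474] 1730 depth-z 0.0122 [ 0.4556 -0.3427  0.0122] [0.2209 0.1744]
white [147.8474 131.2787] 1927 depth-z 0.0070 [ 0.4079 -0.361   0.007 ] [0.0668 0.0687]
white [580.8678 154.433 ] 1732 depth-z 0.0074 [0.4497 0.3193 0.0074] [0.075  0.0765]
white [291.544  169.1758] 182 depth-z 0.0510 [ 0.4597 -0.1361  0.051 ] [0.0178 0.0233]
white [466.6018 228.4217] 766 depth-z 0.0416 [0.5602 0.1374 0.0416] [0.0501 0.0513]
white [375.4496 240.0084] 476 depth-z 0.0512 [ 0.5743 -0.0085  0.0512] [0.0382 0.0395]
white [301.4606 240.5833] 432 depth-z 0.0511 [ 0.5743 -0.1249  0.0511] [0.0365 0.0365]
white [303.6472 297.9391] 394 depth-z 0.0510 [ 0.6808 -0.1242  0.051 ] [0.0398 0.0389]
```

View pics/w2.png

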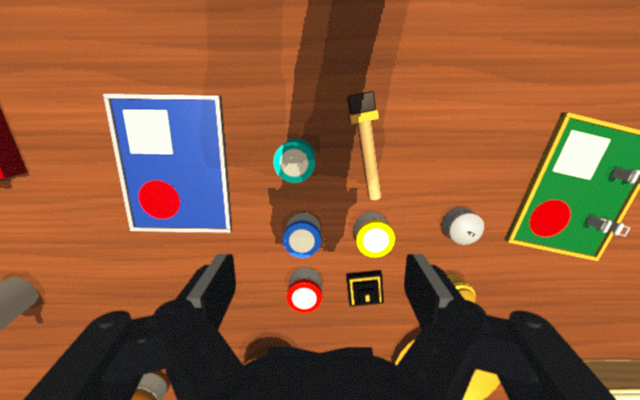

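The second wrist view has both trays complete: blue tray red pad (159,199) and cream (148,131), yellow tin (375,240), blue tin (301,240), pyx (465,228), brush (368,150). The finial is partly hidden by a finger. Heights agree with the text to about 1 mm.

```bash
python3 - <<'E'
from seg import *
import pickle
np.set_printoptions(precision=4,suppress=True)
W,H=np.meshgrid(np.arange(640),np.arange(400))
L={}
for f in('w1','w2'):
    s,p,d=pickle.load(open(f+'.pkl','rb')); C=cam('wrist',s); print(f)
    X=at_depth(C,np.c_[W.ravel(),H.ravel()],d.ravel()).reshape(400,640,3); X[d==0]=9
    def near(x,y,r,z0,z1): return (np.hypot(X[...,0]-x,X[...,1]-y)<r)&(X[...,2]>z0)&(X[...,2]<z1)
    for nm,x,y,ztop in(('finial',.68,.131,.079),('pyx',.565,.135,.061),('yel',.574,-.0085,.051),('blue',.574,-.125,.051)):
        for z0,z1 in ((.004,.02),(.02,.034),(.034,.046),(.046,.058),(.058,.07),(.07,.09)):
            m=near(x,y,.045,z0,z1); P=X[m]
            if len(P)<8: continue
            A=np.c_[2*P[:,:2],np.ones(len(P))]; c=np.linalg.lstsq(A,(P[:,:2]**2).sum(1),rcond=None)[0]
            lo,hi=P.min(0),P.max(0)
            print(nm,z0,z1,len(P),'mean',P.mean(0),'mid',((lo+hi)/2)[:2],'size',(hi-lo)[:2],'circ',c[:2],np.sqrt(max(0,c[2]+c[0]**2+c[1]**2)))
    # lids
    for nm,lo,hi in(('ylid',(22,150,120),(35,255,255)),('blid',(100,150,120),(125,255,255))):
        for b in blobs(hsvmask(p,lo,hi),60):
            if not (near(.574,-.06,.11,.04,.07)&b[2]).any(): continue
            cs,_=cv2.findContours(b[2].astype(np.uint8),0,2); m=np.zeros((400,640),np.uint8); cv2.drawContours(m,[cv2.convexHull(cs[0])],-1,1,-1)
            print(nm,b[0],*ctr(C,(0,0,m>0),.050))
    # brush handle
    hm=(X[...,2]>.006)&(X[...,2]<.04)&(abs(X[...,0]-.45)<.12)&(abs(X[...,1]+.01)<.05)
    hm&=~near(.574,-.0085,.04,-1,1)
    P=X[hm]; print('brush n',len(P),P.min(0),P.max(0))
    hs=cv2.cvtColor(p,cv2.COLOR_RGB2HSV)[hm]
    o=np.argsort(P[:,0]); 
    for x0 in np.arange(P[:,0].min(),P[:,0].max(),.01):
        k=(P[:,0]>=x0)&(P[:,0]<x0+.01); Q=P[k]; print('%.3f'%x0,k.sum(),'y %.4f w %.4f zmax %.4f'%((Q[:,1].min()+Q[:,1].max())/2,np.ptp(Q[:,1]),np.percentile(Q[:,2],95)),np.median(hs[k],0))
E
```

```text
w1
finial 0.004 0.02 172 mean [0.6715 0.1418 0.0098] mid [0.6749 0.1421] size [0.0241 0.0438] circ [0.6843 0.1416] 0.018540785301756645
finial 0.034 0.046 136 mean [0.6665 0.1413 0.0411] mid [0.6787 0.1416] size [0.0394 0.0534] circ [0.6862 0.1414] 0.02628604049979773
finial 0.046 0.058 272 mean [0.6725 0.1421 0.051 ] mid [0.681  0.1416] size [0.0416 0.0495] circ [0.6865 0.1415] 0.022807722152235057
finial 0.058 0.07 279 mean [0.6787 0.1416 0.0645] mid [0.6828 0.1418] size [0.0337 0.0384] circ [0.6842 0.1414] 0.014762672521383084
finial 0.07 0.09 101 mean [0.6837 0.1415 0.0731] mid [0.6847 0.1411] size [0.0194 0.0195] circ [0.6853 0.1416] 0.006877093263198021
pyx 0.004 0.02 94 mean [0.5416 0.1423 0.0119] mid [0.5474 0.1411] size [0.0228 0.0541] circ [0.564  0.1412] 0.027571760062802934
pyx 0.02 0.034 139 mean [0.5448 0.1422 0.0288] mid [0.5582 0.1412] size [0.0439 0.0555] circ [0.5641 0.1412] 0.027594021838449147
pyx 0.034 0.046 753 mean [0.5606 0.1413 0.0405] mid [0.563  0.1405] size [0.0544 0.0533] circ [0.5631 0.1412] 0.019223991476564877
pyx 0.046 0.058 39 mean [0.5625 0.1414 0.0
[... 5109 characters left out ...]
42.]
0.403 91 y -0.0255 w 0.0215 zmax 0.0206 [ 19. 142. 247.]
0.413 88 y -0.0236 w 0.0221 zmax 0.0211 [ 19.  141.  246.5]
0.423 85 y -0.0229 w 0.0195 zmax 0.0207 [ 19. 143. 246.]
0.433 87 y -0.0201 w 0.0191 zmax 0.0208 [ 20. 141. 248.]
0.443 81 y -0.0186 w 0.0201 zmax 0.0209 [ 19. 144. 244.]
0.453 84 y -0.0168 w 0.0207 zmax 0.0208 [ 19.  142.  245.5]
0.463 80 y -0.0145 w 0.0209 zmax 0.0207 [ 19.  143.5 244.5]
0.473 77 y -0.0126 w 0.0210 zmax 0.0212 [ 19. 142. 246.]
0.483 75 y -0.0104 w 0.0215 zmax 0.0210 [ 22. 135. 251.]
0.493 75 y -0.0097 w 0.0189 zmax 0.0212 [ 25. 124. 253.]
0.503 75 y -0.0073 w 0.0198 zmax 0.0211 [ 25. 119. 253.]
0.513 30 y -0.0066 w 0.0171 zmax 0.0208 [ 23.5 131.  251.5]
```

>>> {"fn": "apply_moves", "kwargs": {
  "series": [
    {"dx":-0.13,"dy":0.131,"dz":0,"wx":0,"wy":0,"wz":0,"jaw":0},
    {"dx":-0.13,"dy":0.131,"dz":0,"wx":0,"wy":0,"wz":0,"jaw":0},
    {"dx":-0.13,"dy":0.131,"dz":0,"wx":0,"wy":0,"wz":0,"jaw":0},
    {"dx":-0.13,"dy":0.131,"dz":0,"wx":0,"wy":0,"wz":0,"jaw":0},
    {"dx":-0.13,"dy":0.131,"dz":0,"wx":0,"wy":0,"wz":0,"jaw":0},
    {"dx":-0.13,"dy":0.131,"dz":0,"wx":0,"wy":0,"wz":0,"jaw":0},
    {"dx":0,"dy":0,"dz":0.16,"wx":0,"wy":0,"wz":0,"jaw":0},
    {"dx":0,"dy":0,"dz":0.16,"wx":0,"wy":0,"wz":0,"jaw":0},
    {"dx":0,"dy":0,"dz":0.16,"wx":0,"wy":0,"wz":0,"jaw":0},
    {"dx":0,"dy":0,"dz":0.16,"wx":0,"wy":0,"wz":0,"jaw":0},
    {"dx":0,"dy":0,"dz":0,"wx":0,"wy":0,"wz":0,"jaw":0}
  ]
}}

```text
t: 5.22
tcp_pos: [0.6816, 0.1463, 0.1055]
tcp_rot: [0.004, -3.135, 0.002]
contact_force: [-0.2, 0.2, 0.8]
width: 0.0852
finger_force: 0.0
```

>>> {"fn": "apply_moves", "kwargs": {
  "series": [
    {"dx":-0.011,"dy":-0.016,"dz":0,"wx":0,"wy":0,"wz":0,"jaw":0},
    {"dx":0,"dy":0,"dz":0.1,"wx":0,"wy":0,"wz":0,"jaw":0},
    {"dx":0,"dy":0,"dz":0.1,"wx":0,"wy":0,"wz":0,"jaw":0},
    {"dx":0,"dy":0,"dz":0.095,"wx":0,"wy":0,"wz":0,"jaw":0},
    {"dx":0,"dy":0,"dz":0,"wx":0,"wy":0,"wz":0,"jaw":0},
    {"dx":0,"dy":0,"dz":0,"wx":0,"wy":0,"wz":0,"jaw":1},
    {"dx":0,"dy":0,"dz":0,"wx":0,"wy":0,"wz":0,"jaw":1},
    {"dx":0,"dy":0,"dz":0,"wx":0,"wy":0,"wz":0,"jaw":1},
    {"dx":0,"dy":0,"dz":0,"wx":0,"wy":0,"wz":0,"jaw":1},
    {"dx":0,"dy":0,"dz":0,"wx":0,"wy":0,"wz":0,"jaw":1},
    {"dx":0,"dy":0,"dz":0,"wx":0,"wy":0,"wz":0,"jaw":1}
  ]
}}

```text
t: 6.6
tcp_pos: [0.6886, 0.1407, 0.0224]
tcp_rot: [-0.002, 3.139, 0.001]
contact_force: [-2.0, 1.5, 11.9]
width: 0.0403
finger_force: 59.0
```

```bash
python3 - <<'E'
from h import *
s=read_state(); print(s['tcp_pos'],s['contact_force'],s['width'],s['joint_pos'])
p,d=viewer.snapshot('side'); a=cv2.resize(p[130:230,280:420],None,fx=4,fy=4)
q,d=viewer.snapshot('wrist'); b=cv2.resize(q[200:400,180:460],(560,400))
cv2.imwrite('pics/g1.png',np.hstack([a[:, :240+0] if 0 else cv2.resize(a,(400,286)),cv2.resize(b,(400,286))])[:,:,::-1])
E
```

```text
[0.68855793 0.14066027 0.02242728] [-2.00147706  1.48019963 11.86808575] 0.040325980258358166 [-0.52332801  0.78849086  0.42319395  1.53207402 -0.38111259  0.90071149
  1.59942409]
```

View pics/g1.png

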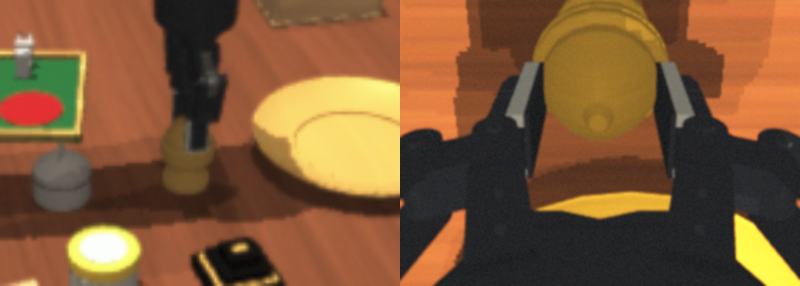

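The right-hand crop (wrist) shows the pads holding the finial off-centre, past its far side. Its axis appears clearly nearer the robot than the pads. I'll measure where it stands now.

```bash
cat > pc.py <<'E'
from seg import *
W,H=np.meshgrid(np.arange(640),np.arange(400))
def cloud(n):
    s=read_state(); p,d=viewer.snapshot(n); C=cam(n,s)
    X=at_depth(C,np.c_[W.ravel(),H.ravel()],d.ravel()).reshape(400,640,3); X[d==0]=9
    return s,p,d,C,X
def circ(X,x,y,r,z0,z1,sel=None):
    m=(np.hypot(X[...,0]-x,X[...,1]-y)<r)&(X[...,2]>z0)&(X[...,2]<z1)
    if sel is not None: m&=sel
    P=X[m]
    if len(P)<8: return None
    A=np.c_[2*P[:,:2],np.ones(len(P))]; c=np.linalg.lstsq(A,(P[:,:2]**2).sum(1),rcond=None)[0]
    return len(P),c[:2].round(4),round(float(np.sqrt(max(0,c[2]+c[0]**2+c[1]**2))),4)
E
python3 - <<'E'
from pc import *
for n in('side','wrist','top'):
    s,p,d,C,X=cloud(n)
    hs=cv2.cvtColor(p,cv2.COLOR_RGB2HSV); gold=(hs[...,0]>12)&(hs[...,0]<32)&(hs[...,1]>110)
    for z in((.004,.012),(.034,.046),(.046,.058),(.058,.07),(.07,.09)):
        print(n,z,'finial',circ(X,.68,.14,.06,*z,sel=gold))
    for nm,x,y in(('yel',.574,-.009),('blue',.574,-.125),('pyx',.564,.141)):
        print(n,nm,circ(X,x,y,.045,.006,.033))
    # pads red in the trays
    red=hsvmask(p,(0,180,90),(6,255,255))|hsvmask(p,(175,180,90),(180,255,255))
    for b in blobs(red,150): print('  red',b[0].round(1),b[1],np.median(X[b[2]],axis=0).round(4),ctr(C,b,.006)[0].round(4))
E
```

```text
side (0.004, 0.012) finial (80, array([0.6859, 0.1381]), 0.0186)
side (0.034, 0.046) finial (78, array([0.6863, 0.1382]), 0.0247)
side (0.046, 0.058) finial (59, array([0.6872, 0.1379]), 0.0221)
side (0.058, 0.07) finial (38, array([0.6872, 0.1406]), 0.0169)
side (0.07, 0.09) finial None
side yel (211, array([ 0.5744, -0.0099]), 0.0284)
side blue (232, array([ 0.5746, -0.1257]), 0.0289)
side pyx (179, array([0.5645, 0.1396]), 0.0266)
  red [290.2 167.7] 196 [0.5577 0.2938 0.0063] [0.5578 0.2943 0.006 ]
  red [372.7 247.6] 207 [ 0.6718 -0.1432  0.0483] [ 0.6926 -0.0954  0.006 ]
  red [324.9 360.9] 969 [ 0.5187 -0.3635  0.0066] [ 0.5189 -0.3629  0.006 ]
wrist (0.004, 0.012) finial (488, array([0.6852, 0.1412]), 0.0207)
wrist (0.034, 0.046) finial (601, array([0.6862, 0.1404]), 0.0264)
wrist (0.046, 0.058) finial (1962, array([0.6848, 0.1404]), 0.0216)
wrist (0.058, 0.07) finial (2998, array([0.6843, 0.1402]), 0.0148)
wrist (0.07, 0.09) finial (1244, array([0.6861, 0.14  ]), 0.0071)
wrist yel (3564, array([ 0.5742, -0.0078]), 0.0286)
wrist blue None
wrist pyx (555, array([0.5641, 0.1413]), 0.0278)
  red [588.6  31.8] 6427 [0.5698 0.2911 0.0072] [0.57   0.2934 0.006 ]
top (0.004, 0.012) finial None
top (0.034, 0.046) finial None
top (0.046, 0.058) finial None
top (0.058, 0.07) finial None
top (0.07, 0.09) finial None
top yel None
top blue (11, array([ 0.5715, -0.1255]), 0.0293)
top pyx (30, array([0.5597, 0.1437]), 0.0291)
  red [365.9 171.2] 189 [ 0.6782 -0.1242  0.0492] [ 0.6848 -0.1289  0.006 ]
  red [444.3 230.9] 398 [ 0.5154 -0.3619  0.0064] [ 0.5156 -0.3626  0.006 ]
  red [580.9 247.1] 269 [ 0.4769 -0.7699  0.0396] [ 0.4766 -0.787   0.006 ]
  red [523.9 264. ] 273 [ 0.4304 -0.5871  0.0397] [ 0.4238 -0.6039  0.006 ]
  red [538.8 301.9] 318 [ 0.3166 -0.6282  0.0401] [ 0.3126 -0.6522  0.006 ]
```

```bash
python3 - <<'E'
from pc import *
np.set_printoptions(precision=4,suppress=True)
print(read_state()['tcp_pos'],read_state()['width'])
for n in('wrist','side'):
    s,p,d,C,X=cloud(n)
    hs=cv2.cvtColor(p,cv2.COLOR_RGB2HSV); gray=(hs[...,1]<90)
    m=gray&(abs(X[...,0]-.688)<.03)&(abs(X[...,1]-.141)<.06)&(X[...,2]>.004)&(X[...,2]<.12)
    P=X[m]; print(n,len(P))
    for z in np.arange(.0,.12,.008):
        for sg in(-1,1):
            Q=P[(P[:,2]>=z)&(P[:,2]<z+.008)&(sg*(P[:,1]-.1407)>0)]
            if len(Q)>3: print('%.3f'%z,sg,len(Q),'x',Q[:,0].min(),Q[:,0].max(),'y',Q[:,1].min(),Q[:,1].max())
E
```

```text
[0.6886 0.1407 0.0225] 0.04036352073984016
wrist 15611
0.048 -1 12 x 0.6766813202509916 0.677236610533399 y 0.11338757608773585 0.11840488693048024
0.048 1 13 x 0.6766799031962711 0.6775399368266359 y 0.16147919707739267 0.16653926545321412
0.056 -1 215 x 0.6758513615097633 0.6959142348968858 y 0.10657879367652198 0.12016332619479703
0.056 1 204 x 0.676149925772607 0.6957348014060781 y 0.16031031595451548 0.17364093682263124
0.064 -1 308 x 0.675745560012304 0.6968060582167304 y 0.10655549683850357 0.12018971752679909
0.064 1 313 x 0.6758928540830504 0.696179821044574 y 0.16022040257921763 0.1740507079430607
0.072 -1 356 x 0.6758903764810382 0.6968064420987693 y 0.1066473322146097 0.12017893390070812
0.072 1 362 x 0.6757809045912129 0.6979429084534756 y 0.1602080537882882 0.17380279154846295
0.080 -1 388 x 0.6759323302337442 0.6983197272386059 y 0.10683550793594937 0.12018596899906397
0.080 1 408 x 0.6758150189628079 0.6988024196059667 y 0.1601888545737341 0.17367264848357383
0.088 -1 520 x 0.6736009959982717 0.6984603906501866 y 0.09768871833727519 0.12019585973155655
0.088 1 496 x 0
[... 1245 characters left out ...]
48407791844001 y 0.1030386359220753 0.11346400796144107
0.080 1 9 x 0.6779540198461573 0.6874266889037768 y 0.1573136299956136 0.16909054934483236
0.088 1 7 x 0.6788334882307333 0.6959282361405834 y 0.1601010935100532 0.16428685766592632
0.096 -1 24 x 0.6744617380371167 0.6948868154757577 y 0.08558258048433309 0.11500007395323486
0.096 1 7 x 0.6761953069329134 0.6825019438447708 y 0.1575715147099831 0.16790456335568582
0.104 -1 33 x 0.675920128185783 0.6978300192528517 y 0.08313411372617607 0.11217902479751629
0.112 -1 27 x 0.6712556314192242 0.6971925261422359 y 0.0817108176270448 0.11927452485475043
0.112 1 7 x 0.6707712189606436 0.6768373659672317 y 0.15489814861067808 0.18946659318691095
```

>>> {"fn": "apply_moves", "kwargs": {
  "series": [
    {"dx":0,"dy":0,"dz":0,"wx":0,"wy":0,"wz":0,"jaw":0},
    {"dx":0,"dy":0,"dz":0,"wx":0,"wy":0,"wz":0,"jaw":0},
    {"dx":0,"dy":0,"dz":0,"wx":0,"wy":0,"wz":0,"jaw":0},
    {"dx":0,"dy":0,"dz":0,"wx":0,"wy":0,"wz":0,"jaw":0},
    {"dx":0,"dy":0,"dz":0,"wx":0,"wy":0,"wz":0,"jaw":0}
  ]
}}

```text
t: 7.58
tcp_pos: [0.6873, 0.1402, 0.0204]
tcp_rot: [0.002, -3.142, 0.0]
contact_force: [0.2, -0.0, -0.3]
width: 0.0855
finger_force: 0.0
```

```bash
python3 - <<'E'
from pc import *
np.set_printoptions(precision=4,suppress=True)
s0=read_state(); print(s0['tcp_pos'],s0['tcp_rot'],s0['width'],s0['contact_force'])
for n in('wrist','side'):
    s,p,d,C,X=cloud(n)
    cv2.imwrite(f'pics/o_{n}.png',p[:,:,::-1])
    hs=cv2.cvtColor(p,cv2.COLOR_RGB2HSV); gold=(hs[...,0]>12)&(hs[...,0]<32)&(hs[...,1]>110)
    for z in((.004,.012),(.034,.046),(.046,.058),(.058,.07),(.07,.09)): print(n,z,circ(X,.68,.14,.06,*z,sel=gold))
    m=(abs(X[...,0]-.688)<.02)&(abs(X[...,1]-.141)<.075)&(X[...,2]>.004)&(X[...,2]<.25)
    P=X[m]
    for z in np.arange(.008,.25,.008):
        o=[]
        for a,b in((-.075,-.037),(-.037,-.028),(-.028,.028),(.028,.037),(.037,.075)):
            o.append(int(((P[:,2]>=z)&(P[:,2]<z+.008)&(P[:,1]-.1407>a)&(P[:,1]-.1407<b)).sum()))
        print('%.3f'%z,o)
E
```

```text
[0.6873 0.1402 0.0204] [ 0.002  -3.1415  0.0002] 0.08545142947043219 [ 0.2156 -0.0498 -0.3026]
wrist (0.004, 0.012) (490, array([0.6853, 0.1414]), 0.0207)
wrist (0.034, 0.046) (684, array([0.686 , 0.1414]), 0.0262)
wrist (0.046, 0.058) (2345, array([0.6862, 0.1414]), 0.0228)
wrist (0.058, 0.07) (3074, array([0.6841, 0.1412]), 0.0145)
wrist (0.07, 0.09) (1171, array([0.6861, 0.1426]), 0.0071)
0.008 [0, 0, 149, 0, 0]
0.016 [0, 0, 0, 0, 0]
0.024 [0, 0, 0, 0, 0]
0.032 [0, 0, 8, 0, 0]
0.040 [0, 0, 719, 0, 0]
0.048 [0, 0, 468, 0, 0]
0.056 [94, 0, 1359, 0, 83]
0.064 [391, 0, 2419, 0, 404]
0.072 [507, 0, 615, 0, 508]
0.080 [618, 0, 0, 0, 606]
0.088 [609, 0, 0, 0, 601]
0.096 [525, 0, 0, 0, 548]
0.104 [1748, 0, 0, 6, 1689]
0.112 [4040, 70, 61, 84, 4081]
0.120 [2077, 686, 2700, 734, 1920]
0.128 [1987, 866, 5191, 774, 1873]
0.136 [410, 309, 2182, 147, 427]
0.144 [0, 0, 0, 0, 0]
0.152 [0, 0, 0, 0, 0]
0.160 [0, 0, 0, 0, 0]
0.168 [0, 0, 0, 0, 0]
0.176 [0, 0, 0, 0, 0]
0.184 [0, 0, 0, 0, 0]
0.192 [0, 0, 0, 0, 0]
0.200 [0, 0, 0, 0, 0]
0.208 [0, 0, 0, 0, 0]
0.216 [0, 0, 0, 0, 0]
0.224 [0, 0, 0, 0, 0]
0
[... 381 characters left out ...]
0, 0, 11, 0, 0]
0.024 [0, 0, 6, 0, 0]
0.032 [0, 0, 31, 0, 0]
0.040 [0, 1, 23, 0, 0]
0.048 [0, 0, 17, 0, 0]
0.056 [8, 0, 28, 0, 10]
0.064 [22, 0, 31, 0, 16]
0.072 [16, 0, 11, 0, 14]
0.080 [25, 0, 0, 0, 15]
0.088 [22, 0, 0, 0, 11]
0.096 [2, 0, 0, 0, 12]
0.104 [24, 0, 0, 2, 8]
0.112 [38, 1, 0, 3, 4]
0.120 [34, 2, 7, 3, 5]
0.128 [32, 9, 10, 0, 4]
0.136 [34, 12, 12, 0, 0]
0.144 [35, 4, 29, 0, 0]
0.152 [51, 4, 24, 0, 0]
0.160 [57, 13, 3, 0, 0]
0.168 [17, 10, 1, 0, 0]
0.176 [24, 22, 0, 0, 0]
0.184 [16, 30, 0, 0, 0]
0.192 [19, 25, 0, 0, 0]
0.200 [18, 26, 0, 0, 0]
0.208 [25, 26, 0, 0, 0]
0.216 [15, 44, 7, 0, 0]
0.224 [0, 19, 4, 0, 0]
0.232 [20, 0, 0, 0, 0]
0.240 [57, 0, 0, 0, 0]
0.248 [9, 0, 0, 0, 0]
```

The open fingertips sit about 39 mm behind the reported TCP, about 25 mm more than the text implies, and the palm about 98 mm behind. Both cameras agree. So I'll grasp about 25 mm lower. The finial hasn't moved and is still upright.

>>> {"fn": "apply_moves", "kwargs": {
  "series": [
    {"dx":0.006,"dy":0.003,"dz":0.045,"wx":0,"wy":0,"wz":0,"jaw":0},
    {"dx":0,"dy":0,"dz":0.045,"wx":0,"wy":0,"wz":0,"jaw":0},
    {"dx":0,"dy":0,"dz":0,"wx":0,"wy":0,"wz":0,"jaw":0},
    {"dx":0,"dy":0,"dz":0,"wx":0,"wy":0,"wz":0,"jaw":1},
    {"dx":0,"dy":0,"dz":0,"wx":0,"wy":0,"wz":0,"jaw":1},
    {"dx":0,"dy":0,"dz":0,"wx":0,"wy":0,"wz":0,"jaw":1},
    {"dx":0,"dy":0,"dz":0,"wx":0,"wy":0,"wz":0,"jaw":1},
    {"dx":0,"dy":0,"dz":0,"wx":0,"wy":0,"wz":0,"jaw":1}
  ]
}}

```text
t: 8.68
tcp_pos: [0.686, 0.1411, -0.0058]
tcp_rot: [-0.002, 3.141, 0.0]
contact_force: [-1.8, -0.4, 5.7]
width: 0.0512
finger_force: 63.5
```

>>> {"fn": "apply_moves", "kwargs": {
  "series": [
    {"dx":0,"dy":0,"dz":-0.08,"wx":0,"wy":0,"wz":0,"jaw":1},
    {"dx":0,"dy":0,"dz":-0.16,"wx":0,"wy":0,"wz":0,"jaw":1},
    {"dx":0,"dy":0,"dz":-0.16,"wx":0,"wy":0,"wz":0,"jaw":1},
    {"dx":0.086,"dy":0.102,"dz":0,"wx":0,"wy":0,"wz":0,"jaw":1},
    {"dx":0.086,"dy":0.102,"dz":0,"wx":0,"wy":0,"wz":0,"jaw":1},
    {"dx":0.086,"dy":0.102,"dz":0,"wx":0,"wy":0,"wz":0,"jaw":1},
    {"dx":0.086,"dy":0.102,"dz":0,"wx":0,"wy":0,"wz":0,"jaw":1},
    {"dx":0.086,"dy":0.102,"dz":0,"wx":0,"wy":0,"wz":0,"jaw":1},
    {"dx":0,"dy":0,"dz":0,"wx":0,"wy":0,"wz":0,"jaw":1},
    {"dx":0,"dy":0,"dz":0,"wx":0,"wy":0,"wz":0,"jaw":1}
  ]
}}

```text
t: 9.93
tcp_pos: [0.5568, 0.2936, 0.1145]
tcp_rot: [-0.002, 3.141, 0.0]
contact_force: [0.6, -0.4, -3.9]
width: 0.0507
finger_force: 64.0
```

```bash
python3 - <<'E'
from pc import *
s,p,d,C,X=cloud('wrist'); print(s['tcp_pos'],s['tcp_rot'],s['width'],s['contact_force'])
hs=cv2.cvtColor(p,cv2.COLOR_RGB2HSV); gold=(hs[...,0]>12)&(hs[...,0]<32)&(hs[...,1]>110)
x,y=s['tcp_pos'][:2]; m=gold&(np.hypot(X[...,0]-x,X[...,1]-y)<.045)&(X[...,2]>.03)
P=X[m]; print('zmin/max',np.percentile(P[:,2],[1,99]))
zt=np.percentile(P[:,2],99.5)
for a,b in((-.008,.002),(-.02,-.008),(-.032,-.020),(-.044,-.032),(-.075,-.06)): print(a,circ(X,x,y,.045,zt+a,zt+b,sel=gold))
E
```

```text
[0.55677817 0.29360218 0.11445726] [-1.61250540e-03  3.14066257e+00  2.75085983e-04] 0.05067797222571485 [ 0.56305986 -0.40315215 -3.92621547]
zmin/max [0.12512376 0.19903141]
-0.008 (54, array([0.5532, 0.2927]), 0.0282)
-0.02 None
-0.032 (330, array([0.5514, 0.3017]), 0.0103)
-0.044 (3945, array([0.5552, 0.2931]), 0.0111)
-0.075 (2445, array([0.5562, 0.2935]), 0.0249)
```

>>> {"fn": "apply_moves", "kwargs": {
  "series": [
    {"dx":0,"dy":0.001,"dz":0.12,"wx":0,"wy":0,"wz":0,"jaw":1},
    {"dx":0,"dy":0,"dz":0.12,"wx":0,"wy":0,"wz":0,"jaw":1},
    {"dx":0,"dy":0,"dz":0.1,"wx":0,"wy":0,"wz":0,"jaw":1},
    {"dx":0,"dy":0,"dz":0.02,"wx":0,"wy":0,"wz":0,"jaw":1},
    {"dx":0,"dy":0,"dz":0.01,"wx":0,"wy":0,"wz":0,"jaw":1},
    {"dx":0,"dy":0,"dz":0.006,"wx":0,"wy":0,"wz":0,"jaw":1},
    {"dx":0,"dy":0,"dz":0,"wx":0,"wy":0,"wz":0,"jaw":1}
  ]
}}

```text
t: 10.85
tcp_pos: [0.5568, 0.2945, 0.0014]
tcp_rot: [-0.002, 3.141, 0.001]
contact_force: [-0.5, 0.9, -3.6]
width: 0.0509
finger_force: 64.0
```

>>> {"fn": "apply_moves", "kwargs": {
  "series": [
    {"dx":0,"dy":0,"dz":0.003,"wx":0,"wy":0,"wz":0,"jaw":1},
    {"dx":0,"dy":0,"dz":0,"wx":0,"wy":0,"wz":0,"jaw":0.2},
    {"dx":0,"dy":0,"dz":0,"wx":0,"wy":0,"wz":0,"jaw":0.2},
    {"dx":0,"dy":0,"dz":0,"wx":0,"wy":0,"wz":0,"jaw":0.2},
    {"dx":0,"dy":0,"dz":-0.05,"wx":0,"wy":0,"wz":0,"jaw":0.2},
    {"dx":0,"dy":0,"dz":-0.12,"wx":0,"wy":0,"wz":0,"jaw":0.2},
    {"dx":0,"dy":0,"dz":-0.16,"wx":0,"wy":0,"wz":0,"jaw":0.2},
    {"dx":0,"dy":0,"dz":-0.16,"wx":0,"wy":0,"wz":0,"jaw":0},
    {"dx":0,"dy":-0.16,"dz":0,"wx":0,"wy":0,"wz":0,"jaw":0},
    {"dx":0,"dy":-0.16,"dz":0,"wx":0,"wy":0,"wz":0,"jaw":0},
    {"dx":0,"dy":-0.16,"dz":0,"wx":0,"wy":0,"wz":0,"jaw":0},
    {"dx":0,"dy":-0.16,"dz":0,"wx":0,"wy":0,"wz":0,"jaw":0},
    {"dx":0,"dy":-0.16,"dz":0,"wx":0,"wy":0,"wz":0,"jaw":0},
    {"dx":-0.03,"dy":-0.16,"dz":0,"wx":0,"wy":0,"wz":0,"jaw":0},
    {"dx":-0.03,"dy":-0.05,"dz":0,"wx":0,"wy":0,"wz":0,"jaw":0},
    {"dx":0,"dy":0,"dz":0,"wx":0,"wy":0,"wz":0,"jaw":0}
  ]
}}

```text
t: 12.85
tcp_pos: [0.5752, -0.0095, 0.1474]
tcp_rot: [0.001, 3.141, -0.0]
contact_force: [0.1, 0.2, -0.3]
width: 0.0851
finger_force: 0.0
```

```bash
python3 - <<'E'
from pc import *
for n in('side','wrist'):
    s,p,d,C,X=cloud(n)
    hs=cv2.cvtColor(p,cv2.COLOR_RGB2HSV); gold=(hs[...,0]>12)&(hs[...,0]<32)&(hs[...,1]>110)
    for z in((.01,.02),(.040,.052),(.052,.064),(.064,.076),(.076,.1)): print(n,z,circ(X,.557,.294,.04,*z,sel=gold))
    print('yel',circ(X,.574,-.009,.04,.006,.033))
E
```

```text
side (0.01, 0.02) (71, array([0.5571, 0.2884]), 0.0162)
side (0.04, 0.052) (72, array([0.557 , 0.2922]), 0.0247)
side (0.052, 0.064) (71, array([0.5565, 0.2913]), 0.0205)
side (0.064, 0.076) (73, array([0.5566, 0.2883]), 0.013)
side (0.076, 0.1) (14, array([0.5572, 0.2936]), 0.0073)
yel (209, array([ 0.5746, -0.0093]), 0.0287)
wrist (0.01, 0.02) (849, array([0.5564, 0.2909]), 0.0177)
wrist (0.04, 0.052) (649, array([0.5571, 0.2934]), 0.0258)
wrist (0.052, 0.064) (794, array([0.5573, 0.2924]), 0.0213)
wrist (0.064, 0.076) (17, array([0.5613, 0.2779]), 0.0049)
wrist (0.076, 0.1) None
yel (177, array([ 0.5742, -0.0086]), 0.0292)
```

>>> {"fn": "apply_moves", "kwargs": {
  "series": [
    {"dx":0.003,"dy":0.003,"dz":0.15,"wx":0,"wy":0,"wz":0,"jaw":0},
    {"dx":0,"dy":0,"dz":0.15,"wx":0,"wy":0,"wz":0,"jaw":0},
    {"dx":0,"dy":0,"dz":0.15,"wx":0,"wy":0,"wz":0,"jaw":0},
    {"dx":0,"dy":0,"dz":0.07,"wx":0,"wy":0,"wz":0,"jaw":0},
    {"dx":0,"dy":0,"dz":0.03,"wx":0,"wy":0,"wz":0,"jaw":0},
    {"dx":0,"dy":0,"dz":0,"wx":0,"wy":0,"wz":0,"jaw":0},
    {"dx":0,"dy":0,"dz":0,"wx":0,"wy":0,"wz":0,"jaw":1},
    {"dx":0,"dy":0,"dz":0,"wx":0,"wy":0,"wz":0,"jaw":1},
    {"dx":0,"dy":0,"dz":0,"wx":0,"wy":0,"wz":0,"jaw":1},
    {"dx":0,"dy":0,"dz":0,"wx":0,"wy":0,"wz":0,"jaw":1},
    {"dx":0,"dy":0,"dz":0,"wx":0,"wy":0,"wz":0,"jaw":1}
  ]
}}

```text
t: 14.32
tcp_pos: [0.5746, -0.0077, -0.0168]
tcp_rot: [-0.002, 3.14, 0.001]
contact_force: [-4.2, 0.1, 13.1]
width: 0.0597
finger_force: 61.5
```

>>> {"fn": "apply_moves", "kwargs": {
  "series": [
    {"dx":0,"dy":0,"dz":-0.08,"wx":0,"wy":0,"wz":0,"jaw":1},
    {"dx":0,"dy":0,"dz":-0.16,"wx":0,"wy":0,"wz":0,"jaw":1},
    {"dx":0,"dy":0,"dz":-0.16,"wx":0,"wy":0,"wz":0,"jaw":1},
    {"dx":0.06,"dy":0.155,"dz":0,"wx":0,"wy":0,"wz":0,"jaw":1},
    {"dx":0.06,"dy":0.155,"dz":0,"wx":0,"wy":0,"wz":0,"jaw":1},
    {"dx":0.06,"dy":0.155,"dz":0,"wx":0,"wy":0,"wz":0,"jaw":1},
    {"dx":0.06,"dy":0.155,"dz":0,"wx":0,"wy":0,"wz":0,"jaw":1},
    {"dx":0.06,"dy":0.155,"dz":0,"wx":0,"wy":0,"wz":0,"jaw":1},
    {"dx":0.06,"dy":0.155,"dz":0,"wx":0,"wy":0,"wz":0,"jaw":1},
    {"dx":0.056,"dy":0.158,"dz":0,"wx":0,"wy":0,"wz":0,"jaw":1},
    {"dx":0,"dy":0,"dz":0,"wx":0,"wy":0,"wz":0,"jaw":1},
    {"dx":0,"dy":0,"dz":0,"wx":0,"wy":0,"wz":0,"jaw":1}
  ]
}}

```text
t: 15.82
tcp_pos: [0.4488, 0.3181, 0.1021]
tcp_rot: [-0.002, 3.141, 0.0]
contact_force: [-0.1, -0.8, -1.5]
width: 0.0598
finger_force: 65.1
```

>>> {"fn": "apply_moves", "kwargs": {
  "series": [
    {"dx":-0.004,"dy":0.003,"dz":0.12,"wx":0,"wy":0,"wz":0,"jaw":1},
    {"dx":0,"dy":0,"dz":0.12,"wx":0,"wy":0,"wz":0,"jaw":1},
    {"dx":0,"dy":0,"dz":0.1,"wx":0,"wy":0,"wz":0,"jaw":1},
    {"dx":0,"dy":0,"dz":0.02,"wx":0,"wy":0,"wz":0,"jaw":1},
    {"dx":0,"dy":0,"dz":0.01,"wx":0,"wy":0,"wz":0,"jaw":1},
    {"dx":0,"dy":0,"dz":0.005,"wx":0,"wy":0,"wz":0,"jaw":1},
    {"dx":0,"dy":0,"dz":0,"wx":0,"wy":0,"wz":0,"jaw":1}
  ]
}}

```text
t: 16.7
tcp_pos: [0.4502, 0.3196, -0.01]
tcp_rot: [-0.002, 3.141, 0.001]
contact_force: [-1.6, -0.2, -2.0]
width: 0.0595
finger_force: 65.2
```

>>> {"fn": "apply_moves", "kwargs": {
  "series": [
    {"dx":0,"dy":0,"dz":0.002,"wx":0,"wy":0,"wz":0,"jaw":1},
    {"dx":0,"dy":0,"dz":0,"wx":0,"wy":0,"wz":0,"jaw":0.12},
    {"dx":0,"dy":0,"dz":0,"wx":0,"wy":0,"wz":0,"jaw":0.12},
    {"dx":0,"dy":0,"dz":0,"wx":0,"wy":0,"wz":0,"jaw":0.12},
    {"dx":0,"dy":0,"dz":-0.05,"wx":0,"wy":0,"wz":0,"jaw":0.12},
    {"dx":0,"dy":0,"dz":-0.12,"wx":0,"wy":0,"wz":0,"jaw":0.12},
    {"dx":0,"dy":0,"dz":-0.16,"wx":0,"wy":0,"wz":0,"jaw":0},
    {"dx":0,"dy":0,"dz":-0.16,"wx":0,"wy":0,"wz":0,"jaw":0},
    {"dx":0,"dy":-0.16,"dz":0,"wx":0,"wy":0,"wz":0,"jaw":0},
    {"dx":0,"dy":-0.16,"dz":0,"wx":0,"wy":0,"wz":0,"jaw":0},
    {"dx":0,"dy":-0.16,"dz":0,"wx":0,"wy":0,"wz":0,"jaw":0},
    {"dx":0,"dy":-0.16,"dz":0,"wx":0,"wy":0,"wz":0,"jaw":0},
    {"dx":-0.013,"dy":-0.16,"dz":0,"wx":0,"wy":0,"wz":0,"jaw":0},
    {"dx":0,"dy":-0.16,"dz":0,"wx":0,"wy":0,"wz":0,"jaw":0},
    {"dx":0,"dy":-0.16,"dz":0,"wx":0,"wy":0,"wz":0,"jaw":0},
    {"dx":0,"dy":0,"dz":0,"wx":0,"wy":0,"wz":-0.047,"jaw":0},
    {"dx":0,"dy":0,"dz":0,"wx":0,"wy":0,"wz":-0.047,"jaw":0},
    {"dx":0,"dy":0,"dz":0,"wx":0,"wy":0,"wz":0,"jaw":0}
  ]
}}

```text
t: 18.95
tcp_pos: [0.4542, -0.0168, 0.1363]
tcp_rot: [-0.295, 3.127, 0.001]
contact_force: [-0.1, -0.1, -0.0]
width: 0.0853
finger_force: 0.0
```

```bash
python3 - <<'E'
from pc import *
np.set_printoptions(precision=4,suppress=True)
for n in('side','wrist'):
    s,p,d,C,X=cloud(n)
    print(n,'yel',circ(X,.45,.319,.045,.012,.04)); lid=hsvmask(p,(22,150,120),(35,255,255))>0
    m=lid&(np.hypot(X[...,0]-.45,X[...,1]-.319)<.045)&(X[...,2]>.04); P=X[m]
    if len(P)>20: print('  lid mid',(P.max(0)+P.min(0))/2,np.ptp(P,axis=0))
    if n=='wrist': cv2.imwrite('pics/b1.png',p[:,:,::-1])
    hm=(X[...,2]>.014)&(X[...,2]<.03)&(abs(X[...,0]-.46)<.05)&(abs(X[...,1]+.015)<.03)
    P=X[hm]; q=np.polyfit(P[:,0],P[:,1],1); print('brush',len(P),P.min(0),P.max(0),'ang',np.degrees(np.arctan(q[0])),'y@.454',np.polyval(q,.454))
E
```

```text
side yel (53, array([0.4476, 0.3142]), 0.0246)
brush 217 [ 0.4103 -0.036   0.0141] [ 0.5094 -0.0026  0.0229] ang 10.464096901227345 y@.454 -0.020740212782342074
wrist yel (1438, array([0.4502, 0.3187]), 0.0288)
  lid mid [0.4553 0.2978 0.0499] [0.0457 0.021  0.0162]
brush 1690 [ 0.4101 -0.0337  0.014 ] [0.5099 0.0026 0.0221] ang 10.713118472787993 y@.454 -0.01683059336147187
```

View pics/b1.png

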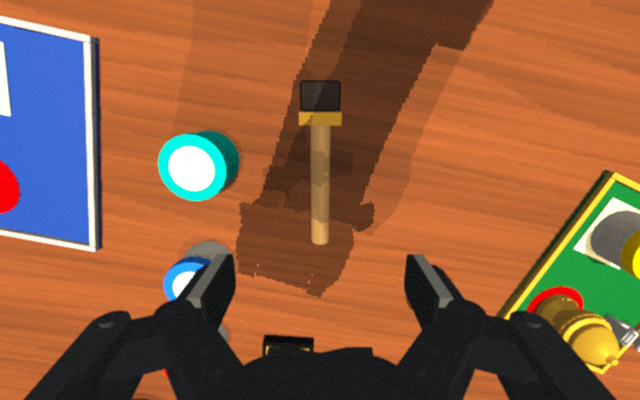

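The brush is vertical in the view (column 320, tail at row 245), so the closing axis is square to the handle. The tin stands on the cream pad and the finial on the red one.

>>> {"fn": "apply_moves", "kwargs": {
  "series": [
    {"dx":0.003,"dy":0,"dz":0.15,"wx":0,"wy":0,"wz":0,"jaw":0.55},
    {"dx":0,"dy":0,"dz":0.15,"wx":0,"wy":0,"wz":0,"jaw":0.55},
    {"dx":0,"dy":0,"dz":0.14,"wx":0,"wy":0,"wz":0,"jaw":0.55},
    {"dx":0,"dy":0,"dz":0.06,"wx":0,"wy":0,"wz":0,"jaw":0.55},
    {"dx":0,"dy":0,"dz":0.015,"wx":0,"wy":0,"wz":0,"jaw":0.55},
    {"dx":0,"dy":0,"dz":0,"wx":0,"wy":0,"wz":0,"jaw":0.55}
  ]
}}

```text
t: 19.8
tcp_pos: [0.4536, -0.0169, -0.0184]
tcp_rot: [-0.296, 3.127, -0.0]
contact_force: [0.7, -0.2, -0.4]
width: 0.0386
finger_force: 0.0
```

```bash
python3 - <<'E'
from pc import *
np.set_printoptions(precision=4,suppress=True)
s,p,d,C,X=cloud('wrist'); print(s['tcp_pos'],s['width'],s['contact_force'])
T=Ro.from_rotvec(s['tcp_rot']).as_matrix(); L=(X-s['tcp_pos'])@T   # tool coords
g=cv2.cvtColor(p,cv2.COLOR_RGB2HSV)[...,1]<90
w=s['width']/2
for sg in(-1,1):
    m=(sg*L[...,1]>w-.004)&(sg*L[...,1]<w+.016)&(abs(L[...,0])<.02)&g&(X[...,2]>.003)&(d<.3)
    P=L[m]; z=X[m][:,2]; print(sg,len(P),'tip tool z',np.percentile(P[:,2],[90,99,100]),'world',np.percentile(z,[0,1,10]),'x',P[:,0].min(),P[:,0].max())
E
```

```text
[ 0.4536 -0.0169 -0.0184] 0.0385644158843626 [ 0.749  -0.1987 -0.3521]
-1 5680 tip tool z [-0.0492 -0.0341 -0.0292] world [0.0108 0.0157 0.0308] x -0.010085051012378861 0.019998639353606722
1 5577 tip tool z [-0.0496 -0.0344 -0.0304] world [0.012  0.016  0.0313] x -0.010430834708163805 0.019999123225229017
```

>>> {"fn": "apply_moves", "kwargs": {
  "series": [
    {"dx":0,"dy":0,"dz":0.02,"wx":0,"wy":0,"wz":0,"jaw":0.55},
    {"dx":0,"dy":0,"dz":0,"wx":0,"wy":0,"wz":0,"jaw":0.55},
    {"dx":0,"dy":0,"dz":0,"wx":0,"wy":0,"wz":0,"jaw":1},
    {"dx":0,"dy":0,"dz":0,"wx":0,"wy":0,"wz":0,"jaw":1},
    {"dx":0,"dy":0,"dz":0,"wx":0,"wy":0,"wz":0,"jaw":1},
    {"dx":0,"dy":0,"dz":0,"wx":0,"wy":0,"wz":0,"jaw":1}
  ]
}}

```text
t: 20.6
tcp_pos: [0.4534, -0.0168, -0.0245]
tcp_rot: [-0.296, 3.127, 0.0]
contact_force: [-2.3, 0.6, 8.9]
width: 0.0178
finger_force: 58.3
```

>>> {"fn": "apply_moves", "kwargs": {
  "series": [
    {"dx":0,"dy":0,"dz":-0.08,"wx":0,"wy":0,"wz":0,"jaw":1},
    {"dx":0,"dy":0,"dz":-0.16,"wx":0,"wy":0,"wz":0,"jaw":1},
    {"dx":0,"dy":0,"dz":-0.16,"wx":0,"wy":0,"wz":0,"jaw":1},
    {"dx":0,"dy":0,"dz":-0.12,"wx":0,"wy":0,"wz":0,"jaw":1},
    {"dx":0,"dy":0,"dz":0,"wx":0,"wy":0,"wz":0.0695,"jaw":1},
    {"dx":0,"dy":0,"dz":0,"wx":0,"wy":0,"wz":0.0695,"jaw":1},
    {"dx":0,"dy":0,"dz":0,"wx":0,"wy":0,"wz":0.0695,"jaw":1},
    {"dx":0.009,"dy":0.15,"dz":0,"wx":0,"wy":0,"wz":0,"jaw":1},
    {"dx":0.009,"dy":0.15,"dz":0,"wx":0,"wy":0,"wz":0,"jaw":1},
    {"dx":0.009,"dy":0.15,"dz":0,"wx":0,"wy":0,"wz":0,"jaw":1},
    {"dx":0.009,"dy":0.15,"dz":0,"wx":0,"wy":0,"wz":0,"jaw":1},
    {"dx":0.009,"dy":0.15,"dz":0,"wx":0,"wy":0,"wz":0,"jaw":1},
    {"dx":0,"dy":0,"dz":0,"wx":0,"wy":0,"wz":0,"jaw":1}
  ]
}}

```text
t: 22.22
tcp_pos: [0.4907, 0.2087, 0.1308]
tcp_rot: [-0.35, -3.122, -0.0]
contact_force: [-0.6, -2.3, -0.6]
width: 0.0177
finger_force: 59.1
```

```bash
python3 - <<'E'
from pc import *
import pickle
np.set_printoptions(precision=4,suppress=True)
def tray(X):
    a=np.radians(-13.1); o=np.array([.5102,.3358]); D=X[...,:2]-o
    return np.stack([D@[np.cos(a),np.sin(a)],D@[-np.sin(a),np.cos(a)],X[...,2]],-1)
def clips(n,X):
    t=tray(X); m=(t[...,2]>.018)&(t[...,2]<.06)&(abs(t[...,0])<.075)&(t[...,1]>.02)&(t[...,1]<.085)
    for sg in(-1,1):
        P=t[m&(sg*t[...,0]>0)]
        if len(P)>5: print(n,sg,len(P),'min',P.min(0),'max',P.max(0))
for f in('w1','w2'):
    s,p,d=pickle.load(open(f+'.pkl','rb')); C=cam('wrist',s)
    X=at_depth(C,np.c_[W.ravel(),H.ravel()],d.ravel()).reshape(400,640,3); X[d==0]=9; clips(f,X)
    # lip fit: minAreaRect of green+lip region
    g=hsvmask(p,(50,120,40),(80,255,255)); b=max(blobs(g),key=lambda b:b[1]); cs,_=cv2.findContours(b[2].astype(np.uint8),0,1)
    c=max(cs,key=len).reshape(-1,2); P=at_z(C,c,.006)[:,:2]; print(f,'green',cv2.minAreaRect((P*1000).astype(np.float32)))
for n in('side','top'):
    s,p,d,C,X=cloud(n); clips(n,X)
s,p,d,C,X=cloud('wrist'); clips('now',X)
T=Ro.from_rotvec(s['tcp_rot']).as_matrix(); L=(X-s['tcp_pos'])@T
print(s['tcp_pos'],s['tcp_rot'],s['width'],s['contact_force'])
cv2.imwrite('pics/b2.png',p[:,:,::-1])
m=(abs(L[...,1])<.024)&(L[...,2]>-.06)&(L[...,2]<-.015)&(abs(L[...,0])<.12)&(d>0)&(d<.35)
P=L[m]
for x in np.arange(-.1,.12,.01):
    Q=P[(P[:,0]>=x)&(P[:,0]<x+.01)]
    if len(Q)>3: print('%.2f'%x,len(Q),'y',Q[:,1].min(),Q[:,1].max(),'topz %.4f'%np.percentile(Q[:,2],2))
E
```

```text
w1 -1 274 min [-0.0525  0.0297  0.018 ] max [-0.0314  0.0689  0.0453]
w1 1 239 min [0.0315 0.0301 0.0181] max [0.052  0.0695 0.0447]
w1 green ((511.220458984375, 336.79461669921875), (155.5545196533203, 206.4895782470703), 77.0721206665039)
w2 -1 245 min [-0.052   0.0298  0.0183] max [-0.0307  0.0656  0.0448]
w2 1 362 min [0.0318 0.0293 0.0181] max [0.0534 0.0691 0.0451]
w2 green ((511.47857666015625, 338.6263122558594), (152.335693359375, 206.4489288330078), 77.04530334472656)
side -1 44 min [-0.0504  0.0264  0.0186] max [-0.0314  0.0692  0.0444]
side 1 22 min [0.0323 0.0289 0.0327] max [0.053  0.0713 0.0441]
now -1 881 min [-0.0529  0.0294  0.018 ] max [-0.0316  0.0687  0.0453]
now 1 706 min [0.0311 0.0302 0.018 ] max [0.0525 0.0693 0.045 ]
[0.4907 0.2052 0.131 ] [-0.3564 -3.1212  0.001 ] 0.018030955443631373 [-0.1601 -0.6154 -0.4191]
-0.06 8 y -0.010678024074785401 0.008721597679936797 topz -0.0379
-0.05 392 y -0.010593707392164076 0.009197555086607143 topz -0.0451
-0.04 545 y -0.010360795054772777 0.009179206675527102 topz -0.0452
-0.03 571 y -0.010783722176363603 0.0089417636308
[... 191 characters left out ...]
021896178888809976 topz -0.0585
0.01 1586 y -0.016068035255874115 0.014914278762291613 topz -0.0591
0.02 798 y -0.010234603188818569 0.009445407504563734 topz -0.0453
0.03 844 y -0.010503690110859876 0.009367183542580279 topz -0.0453
0.04 911 y -0.010326251327144587 0.009609598726112327 topz -0.0453
0.05 960 y -0.010056197384796248 0.01969880598503774 topz -0.0454
0.06 2289 y -0.02033427748873745 0.019684377548969796 topz -0.0460
0.07 2271 y -0.02029052497473691 0.019720549136469725 topz -0.0457
0.08 2479 y -0.019243897188522326 0.01899969247560341 topz -0.0450
0.09 2459 y -0.019266480425093737 0.01884005590470634 topz -0.0450
0.10 34 y -0.015714730607990453 0.006082533287035097 topz -0.0410
```

View pics/b2.png

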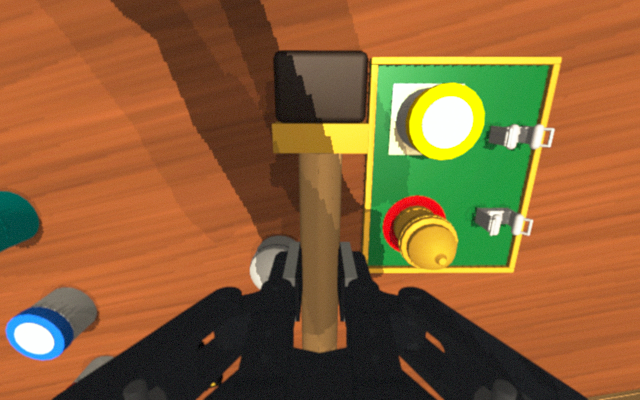

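The held brush is parallel to the tray, its head at the near end beyond the cream pad. The clips are at (512,136) and (495,218), and depth puts them at tray (±42, 49.5) as given. The brush mid-point coincides with the TCP within 1 mm.

>>> {"fn": "apply_moves", "kwargs": {
  "series": [
    {"dx":0.009,"dy":0.15,"dz":0,"wx":0,"wy":0,"wz":0,"jaw":1},
    {"dx":0.009,"dy":0.15,"dz":0,"wx":0,"wy":0,"wz":0,"jaw":1},
    {"dx":0.009,"dy":0.15,"dz":0,"wx":0,"wy":0,"wz":0,"jaw":1},
    {"dx":0.009,"dy":0.12,"dz":0,"wx":0,"wy":0,"wz":0,"jaw":1},
    {"dx":0,"dy":0.036,"dz":0,"wx":0,"wy":0,"wz":0,"jaw":1},
    {"dx":0,"dy":0,"dz":0.1,"wx":0,"wy":0,"wz":0,"jaw":1},
    {"dx":0,"dy":0,"dz":0.1,"wx":0,"wy":0,"wz":0,"jaw":1},
    {"dx":0,"dy":0,"dz":0,"wx":0,"wy":0,"wz":0,"jaw":1},
    {"dx":0,"dy":0,"dz":0,"wx":0,"wy":0,"wz":0,"jaw":1}
  ]
}}

```text
t: 23.5
tcp_pos: [0.5223, 0.3843, 0.0724]
tcp_rot: [0.359, 3.12, 0.001]
contact_force: [0.3, 0.2, -0.1]
width: 0.0176
finger_force: 59.1
```

```bash
python3 - <<'E'
from h import *
s=read_state(); print(s['tcp_pos'],s['tcp_rot'],s['contact_force'],s['width'])
n=s['tcp_rot']/np.linalg.norm(s['tcp_rot']); print('yaw',np.degrees(2*np.arctan(-n[0]/n[1])))
a=np.radians(-13.1); D=s['tcp_pos'][:2]-[.5102,.3358]
print('tray xy',D@[np.cos(a),np.sin(a)],D@[-np.sin(a),np.cos(a)])
E
```

```text
[0.52229697 0.38434584 0.0724462 ] [3.58715834e-01 3.12004016e+00 8.06544935e-04] [ 0.25059805  0.18850316 -0.14848758] 0.017561696690189203
yaw -13.117174536550161
tray xy 0.0007791785987108068 0.050024272810503985
```

>>> {"fn": "apply_moves", "kwargs": {
  "series": [
    {"dx":0.003,"dy":0,"dz":0.08,"wx":0,"wy":0,"wz":0,"jaw":1},
    {"dx":0,"dy":0,"dz":0.08,"wx":0,"wy":0,"wz":0,"jaw":1},
    {"dx":0,"dy":0,"dz":0.015,"wx":0,"wy":0,"wz":0,"jaw":1},
    {"dx":0,"dy":0,"dz":0.015,"wx":0,"wy":0,"wz":0,"jaw":1},
    {"dx":0,"dy":0,"dz":0.015,"wx":0,"wy":0,"wz":0,"jaw":1},
    {"dx":0,"dy":0,"dz":0.015,"wx":0,"wy":0,"wz":0,"jaw":1},
    {"dx":0,"dy":0,"dz":0.015,"wx":0,"wy":0,"wz":0,"jaw":1}
  ]
}}

```text
t: 24.38
tcp_pos: [0.5211, 0.3852, 0.001]
tcp_rot: [0.357, 3.12, 0.001]
contact_force: [0.7, -1.0, 4.5]
width: 0.0177
finger_force: 59.7
```

>>> {"fn": "apply_moves", "kwargs": {
  "series": [
    {"dx":0,"dy":0,"dz":0.012,"wx":0,"wy":0,"wz":0,"jaw":1},
    {"dx":0,"dy":0,"dz":0.012,"wx":0,"wy":0,"wz":0,"jaw":1},
    {"dx":0,"dy":0,"dz":0.01,"wx":0,"wy":0,"wz":0,"jaw":1},
    {"dx":0,"dy":0,"dz":0,"wx":0,"wy":0,"wz":0,"jaw":1}
  ]
}}

```text
t: 24.88
tcp_pos: [0.5205, 0.3852, -0.0087]
tcp_rot: [-0.357, -3.121, -0.0]
contact_force: [-8.8, -5.8, 21.0]
width: 0.0179
finger_force: 61.6
```

```bash
python3 - <<'E'
from pc import *
np.set_printoptions(precision=4,suppress=True)
s,p,d,C,X=cloud('wrist')
T=Ro.from_rotvec(s['tcp_rot']).as_matrix(); L=(X-s['tcp_pos'])@T
print(s['tcp_pos'],s['width'],s['contact_force'],s['torque'])
a=np.radians(-13.1); D=X[...,:2]-[.5102,.3358]; t=np.stack([D@[np.cos(a),np.sin(a)],D@[-np.sin(a),np.cos(a)],X[...,2]],-1)
m=(abs(t[...,1]-.05)<.025)&(t[...,2]>.012)&(t[...,2]<.06)&(d<.35)
for x in np.arange(-.11,.08,.01):
    P=t[m&(t[...,0]>=x)&(t[...,0]<x+.01)&(abs(t[...,1]-.05)<.004)]
    if len(P)>3: print('%.2f'%x,len(P),'z',np.percentile(P[:,2],[5,50,95]))
cv2.imwrite('pics/b3.png',p[:,:,::-1])
E
```

```text
[ 0.5205  0.3852 -0.0087] 0.017921974403871745 [-8.7552 -5.7899 21.0228] [-1.2046  1.7872  0.0263]
-0.11 219 z [0.0121 0.013  0.0343]
-0.10 563 z [0.0339 0.0351 0.0362]
-0.09 526 z [0.0341 0.0352 0.0364]
-0.08 472 z [0.0332 0.0353 0.0369]
-0.07 451 z [0.0349 0.0361 0.0372]
-0.06 434 z [0.0345 0.0356 0.0367]
-0.05 395 z [0.0345 0.0357 0.0368]
-0.04 348 z [0.0348 0.0357 0.0368]
-0.03 335 z [0.0346 0.0358 0.0369]
-0.02 325 z [0.0345 0.0356 0.0367]
-0.01 306 z [0.0346 0.0356 0.0367]
-0.00 279 z [0.0347 0.0357 0.0367]
0.01 260 z [0.0347 0.0356 0.0367]
0.02 241 z [0.0347 0.0356 0.0366]
0.03 230 z [0.0347 0.0356 0.0366]
0.04 125 z [0.0346 0.0358 0.0367]
```

>>> {"fn": "apply_moves", "kwargs": {
  "series": [
    {"dx":0,"dy":0,"dz":0,"wx":0,"wy":0,"wz":0,"jaw":0.3},
    {"dx":0,"dy":0,"dz":0,"wx":0,"wy":0,"wz":0,"jaw":0.3},
    {"dx":0,"dy":0,"dz":0,"wx":0,"wy":0,"wz":0,"jaw":0.3},
    {"dx":0,"dy":0,"dz":-0.06,"wx":0,"wy":0,"wz":0,"jaw":0.3},
    {"dx":0,"dy":0,"dz":-0.13,"wx":0,"wy":0,"wz":0,"jaw":0.3},
    {"dx":0,"dy":0,"dz":-0.16,"wx":0,"wy":0,"wz":0,"jaw":0},
    {"dx":0,"dy":0,"dz":-0.16,"wx":0,"wy":0,"wz":0,"jaw":0},
    {"dx":0,"dy":0,"dz":0,"wx":0,"wy":0,"wz":-0.057,"jaw":0},
    {"dx":0,"dy":0,"dz":0,"wx":0,"wy":0,"wz":-0.057,"jaw":0},
    {"dx":-0.025,"dy":-0.14,"dz":0,"wx":0,"wy":0,"wz":0,"jaw":0},
    {"dx":-0.025,"dy":-0.14,"dz":0,"wx":0,"wy":0,"wz":0,"jaw":0},
    {"dx":-0.025,"dy":-0.14,"dz":0,"wx":0,"wy":0,"wz":0,"jaw":0},
    {"dx":-0.025,"dy":-0.14,"dz":0,"wx":0,"wy":0,"wz":0,"jaw":0},
    {"dx":-0.025,"dy":-0.14,"dz":0,"wx":0,"wy":0,"wz":0,"jaw":0},
    {"dx":-0.021,"dy":-0.113,"dz":0,"wx":0,"wy":0,"wz":0,"jaw":0},
    {"dx":0,"dy":0,"dz":0,"wx":0,"wy":0,"wz":0,"jaw":0}
  ]
}}

```text
t: 26.92
tcp_pos: [0.5651, 0.1382, 0.1448]
tcp_rot: [0.007, 3.14, -0.0]
contact_force: [-0.1, 0.7, 0.8]
width: 0.0852
finger_force: 0.0
```

```bash
python3 - <<'E'
from pc import *
np.set_printoptions(precision=4,suppress=True)
for n in('wrist','side'):
    s,p,d,C,X=cloud(n)
    if n=='wrist': print(s['tcp_pos'],s['tcp_rot'],s['contact_force'])
    hs=cv2.cvtColor(p,cv2.COLOR_RGB2HSV); wood=(hs[...,0]>10)&(hs[...,0]<28)&(hs[...,1]>80)
    a=np.radians(-13.1); D=X[...,:2]-[.5102,.3358]; t=np.stack([D@[np.cos(a),np.sin(a)],D@[-np.sin(a),np.cos(a)],X[...,2]],-1)
    m=(abs(t[...,1]-.05)<.03)&(t[...,2]>.015)&(t[...,2]<.06)
    print(n,'x range',t[m][:,0].min(),t[m][:,0].max(),'head/handle x',t[m&(t[...,0]<-.055)][:,0].min())
    for x in np.arange(-.11,.08,.015):
        P=t[m&(t[...,0]>=x)&(t[...,0]<x+.015)]
        if len(P)>3: print('%.3f'%x,len(P),'y %.4f %.4f'%(P[:,1].min(),P[:,1].max()),'zmax %.4f'%np.percentile(P[abs(P[:,1]-.05)<.006][:,2],95) if (abs(P[:,1]-.05)<.006).sum()>2 else '')
    print('pyx',circ(X,.564,.141,.04,.006,.033))
    cv2.imwrite(f'pics/c_{n}.png',p[:,:,::-1])
E
```

```text
[0.5651 0.1382 0.1448] [ 0.0067  3.1402 -0.0003] [-0.1323  0.7284  0.7765]
wrist x range -0.10064095400310379 0.06413480728598096 head/handle x -0.10064095400310379
-0.110 229 y 0.0301 0.0530 zmax 0.0368
-0.095 884 y 0.0295 0.0622 zmax 0.0366
-0.080 1055 y 0.0284 0.0702 zmax 0.0373
-0.065 808 y 0.0287 0.0705 zmax 0.0372
-0.050 1052 y 0.0292 0.0698 zmax 0.0368
-0.035 589 y 0.0297 0.0680 zmax 0.0370
-0.020 445 y 0.0386 0.0562 zmax 0.0371
-0.005 422 y 0.0384 0.0562 zmax 0.0368
0.010 402 y 0.0386 0.0574 zmax 0.0372
0.025 579 y 0.0299 0.0690 zmax 0.0372
0.040 646 y 0.0295 0.0693 zmax 0.0372
0.055 201 y 0.0382 0.0552 zmax 0.0368
pyx (261, array([0.5641, 0.1413]), 0.0278)
side x range -0.1004393393277433 0.06261151998105516 head/handle x -0.1004393393277433
-0.110 14 y 0.0284 0.0610 zmax 0.0352
-0.095 30 y 0.0276 0.0670 zmax 0.0379
-0.080 25 y 0.0353 0.0647 zmax 0.0364
-0.065 20 y 0.0321 0.0701 zmax 0.0374
-0.050 33 y 0.0272 0.0720 zmax 0.0384
-0.035 37 y 0.0291 0.0678 zmax 0.0373
-0.020 30 y 0.0363 0.0498 zmax 0.0374
-0.005 30 y 0.0367 0.0544 zmax 0.0360
0.010 30 y 0.0365 0.0515 zmax 0.0364
0.025 24 y 0.0276 0.0660 zmax 0.0355
0.040 12 y 0.0511 0.0683 zmax 0.0398
0.055 4 y 0.0485 0.0522 zmax 0.0358
pyx (177, array([0.5646, 0.1393]), 0.0266)
```

View pics/c_wrist.png

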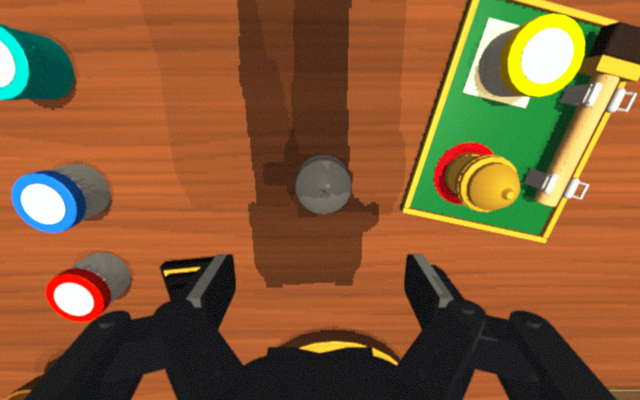

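The brush is seated level in both clips at (605,95) and (555,185), head at the near end and centred within 1 mm. The pyx is at (323,184).

>>> {"fn": "apply_moves", "kwargs": {
  "series": [
    {"dx":0.003,"dy":0.01,"dz":0.15,"wx":0,"wy":0,"wz":0,"jaw":0},
    {"dx":0,"dy":0,"dz":0.15,"wx":0,"wy":0,"wz":0,"jaw":0},
    {"dx":0,"dy":0,"dz":0.15,"wx":0,"wy":0,"wz":0,"jaw":0},
    {"dx":0,"dy":0,"dz":0.08,"wx":0,"wy":0,"wz":0,"jaw":0},
    {"dx":0,"dy":0,"dz":0.032,"wx":0,"wy":0,"wz":0,"jaw":0},
    {"dx":0,"dy":0,"dz":0,"wx":0,"wy":0,"wz":0,"jaw":0},
    {"dx":0,"dy":0,"dz":0,"wx":0,"wy":0,"wz":0,"jaw":1},
    {"dx":0,"dy":0,"dz":0,"wx":0,"wy":0,"wz":0,"jaw":1},
    {"dx":0,"dy":0,"dz":0,"wx":0,"wy":0,"wz":0,"jaw":1},
    {"dx":0,"dy":0,"dz":0,"wx":0,"wy":0,"wz":0,"jaw":1},
    {"dx":0,"dy":0,"dz":0,"wx":0,"wy":0,"wz":0,"jaw":1}
  ]
}}

```text
t: 28.4
tcp_pos: [0.5642, 0.1445, -0.0238]
tcp_rot: [-0.0, 3.14, 0.001]
contact_force: [-3.9, -0.3, 14.4]
width: 0.0542
finger_force: 61.3
```

>>> {"fn": "apply_moves", "kwargs": {
  "series": [
    {"dx":0,"dy":0,"dz":-0.08,"wx":0,"wy":0,"wz":0,"jaw":1},
    {"dx":0,"dy":0,"dz":-0.16,"wx":0,"wy":0,"wz":0,"jaw":1},
    {"dx":0,"dy":0,"dz":-0.18,"wx":0,"wy":0,"wz":0,"jaw":1},
    {"dx":0.014,"dy":-0.154,"dz":0,"wx":0,"wy":0,"wz":0,"jaw":1},
    {"dx":0.014,"dy":-0.154,"dz":0,"wx":0,"wy":0,"wz":0,"jaw":1},
    {"dx":0.014,"dy":-0.154,"dz":0,"wx":0,"wy":0,"wz":0,"jaw":1},
    {"dx":0.014,"dy":-0.154,"dz":0,"wx":0,"wy":0,"wz":0,"jaw":1},
    {"dx":0.014,"dy":-0.154,"dz":0,"wx":0,"wy":0,"wz":0,"jaw":1},
    {"dx":0.014,"dy":-0.154,"dz":0,"wx":0,"wy":0,"wz":0,"jaw":1},
    {"dx":0.014,"dy":-0.154,"dz":0,"wx":0,"wy":0,"wz":0,"jaw":1},
    {"dx":0.014,"dy":-0.154,"dz":0,"wx":0,"wy":0,"wz":0,"jaw":1},
    {"dx":0.014,"dy":-0.154,"dz":0,"wx":0,"wy":0,"wz":0,"jaw":1},
    {"dx":0.014,"dy":-0.154,"dz":0,"wx":0,"wy":0,"wz":0,"jaw":1},
    {"dx":0.012,"dy":-0.152,"dz":0,"wx":0,"wy":0,"wz":0,"jaw":1},
    {"dx":0,"dy":0,"dz":0,"wx":0,"wy":0,"wz":0,"jaw":1},
    {"dx":0,"dy":0,"dz":0,"wx":0,"wy":0,"wz":0,"jaw":1}
  ]
}}

```text
t: 30.4
tcp_pos: [0.5181, -0.3629, 0.1009]
tcp_rot: [-0.0, 3.141, 0.001]
contact_force: [0.6, 0.8, -2.9]
width: 0.0541
finger_force: 64.8
```

```bash
python3 - <<'E'
from pc import *
np.set_printoptions(precision=4,suppress=True)
s,p,d,C,X=cloud('wrist'); print(s['tcp_pos'],s['tcp_rot'],s['width'])
x,y,z=s['tcp_pos']
hs=cv2.cvtColor(p,cv2.COLOR_RGB2HSV); g=hs[...,1]<90
m=(np.hypot(X[...,0]-x,X[...,1]-y)<.035)&(X[...,2]>z+.02)&(X[...,2]<z+.09); P=X[m]; print('z',np.percentile(P[:,2],[1,50,99]))
u=z+.0238 # underside
for a,b in((.006,.02),(.01,.03),(.036,.045),(.048,.056),(.056,.063)):
  print(a,circ(X,x,y,.026 if a>.03 else .0295,u+a,u+b))
for n in('side',):
  s,p,d,C,X=cloud(n)
  for a,b in((.006,.03),(.036,.045),(.048,.063)): print(n,a,circ(X,x,y,.03,u+a,u+b))
E
```

```text
[ 0.5181 -0.3629  0.1009] [-0.0002  3.1415  0.0006] 0.054069519311008375
z [0.1308 0.1649 0.1877]
0.006 (1027, array([ 0.5191, -0.3632]), 0.0286)
0.01 (1732, array([ 0.5191, -0.3632]), 0.0287)
0.036 (7326, array([ 0.516 , -0.3633]), 0.0174)
0.048 (346, array([ 0.5191, -0.3643]), 0.0045)
0.056 (345, array([ 0.5182, -0.3636]), 0.0033)
side 0.006 (144, array([ 0.5183, -0.3628]), 0.0273)
side 0.036 (157, array([ 0.5111, -0.3618]), 0.0152)
side 0.048 (8, array([ 0.5309, -0.3869]), 0.0249)
```

>>> {"fn": "apply_moves", "kwargs": {
  "series": [
    {"dx":0,"dy":0,"dz":0.12,"wx":0,"wy":0,"wz":0,"jaw":1},
    {"dx":0,"dy":0,"dz":0.12,"wx":0,"wy":0,"wz":0,"jaw":1},
    {"dx":0,"dy":0,"dz":0.1,"wx":0,"wy":0,"wz":0,"jaw":1},
    {"dx":0,"dy":0,"dz":0.03,"wx":0,"wy":0,"wz":0,"jaw":1},
    {"dx":0,"dy":0,"dz":0.015,"wx":0,"wy":0,"wz":0,"jaw":1},
    {"dx":0,"dy":0,"dz":0.008,"wx":0,"wy":0,"wz":0,"jaw":1},
    {"dx":0,"dy":0,"dz":0,"wx":0,"wy":0,"wz":0,"jaw":1}
  ]
}}

```text
t: 31.38
tcp_pos: [0.5184, -0.3635, -0.0164]
tcp_rot: [-0.001, 3.141, -0.001]
contact_force: [-0.1, -0.5, -1.7]
width: 0.0539
finger_force: 64.7
```

>>> {"fn": "apply_moves", "kwargs": {
  "series": [
    {"dx":0,"dy":0,"dz":0.004,"wx":0,"wy":0,"wz":0,"jaw":1},
    {"dx":0,"dy":0,"dz":0,"wx":0,"wy":0,"wz":0,"jaw":0.15},
    {"dx":0,"dy":0,"dz":0,"wx":0,"wy":0,"wz":0,"jaw":0.15},
    {"dx":0,"dy":0,"dz":0,"wx":0,"wy":0,"wz":0,"jaw":0.15},
    {"dx":0,"dy":0,"dz":-0.05,"wx":0,"wy":0,"wz":0,"jaw":0.15},
    {"dx":0,"dy":0,"dz":-0.12,"wx":0,"wy":0,"wz":0,"jaw":0.15},
    {"dx":0,"dy":0,"dz":-0.16,"wx":0,"wy":0,"wz":0,"jaw":0.15},
    {"dx":0,"dy":0,"dz":-0.16,"wx":0,"wy":0,"wz":0,"jaw":0},
    {"dx":-0.037,"dy":0.16,"dz":0,"wx":0,"wy":0,"wz":0,"jaw":0},
    {"dx":-0.037,"dy":0.16,"dz":0,"wx":0,"wy":0,"wz":0,"jaw":0},
    {"dx":-0.037,"dy":0.16,"dz":0,"wx":0,"wy":0,"wz":0,"jaw":0},
    {"dx":-0.037,"dy":0.16,"dz":0,"wx":0,"wy":0,"wz":0,"jaw":0},
    {"dx":-0.037,"dy":0.155,"dz":0,"wx":0,"wy":0,"wz":0,"jaw":0},
    {"dx":0,"dy":0,"dz":0,"wx":0,"wy":0,"wz":0,"jaw":0},
    {"dx":0,"dy":0,"dz":0,"wx":0,"wy":0,"wz":0,"jaw":0}
  ]
}}

```text
t: 33.25
tcp_pos: [0.5734, -0.1254, 0.1295]
tcp_rot: [0.0, 3.141, -0.001]
contact_force: [0.7, -1.1, 0.8]
width: 0.0853
finger_force: 0.0
```

```bash
python3 - <<'E'
from pc import *
for n in('wrist','side'):
    s,p,d,C,X=cloud(n)
    if n=='wrist': print(s['tcp_pos'],s['tcp_rot'])
    print(n,'pyx',circ(X,.5185,-.363,.04,.012,.038),'blue',circ(X,.5742,-.125,.04,.006,.033))
E
```

```text
[ 0.57343885 -0.12542699  0.1294974 ] [ 1.56016621e-04  3.14090052e+00 -6.42002233e-04]
wrist pyx (1305, array([ 0.518 , -0.3633]), 0.0278) blue (217, array([ 0.5742, -0.1249]), 0.0291)
side pyx (273, array([ 0.5191, -0.363 ]), 0.0283) blue (231, array([ 0.5745, -0.1259]), 0.0287)
```

>>> {"fn": "apply_moves", "kwargs": {
  "series": [
    {"dx":-0.003,"dy":0.001,"dz":0.15,"wx":0,"wy":0,"wz":0,"jaw":0},
    {"dx":0,"dy":0,"dz":0.15,"wx":0,"wy":0,"wz":0,"jaw":0},
    {"dx":0,"dy":0,"dz":0.12,"wx":0,"wy":0,"wz":0,"jaw":0},
    {"dx":0,"dy":0,"dz":0.05,"wx":0,"wy":0,"wz":0,"jaw":0},
    {"dx":0,"dy":0,"dz":0.018,"wx":0,"wy":0,"wz":0,"jaw":0},
    {"dx":0,"dy":0,"dz":0,"wx":0,"wy":0,"wz":0,"jaw":0},
    {"dx":0,"dy":0,"dz":0,"wx":0,"wy":0,"wz":0,"jaw":1},
    {"dx":0,"dy":0,"dz":0,"wx":0,"wy":0,"wz":0,"jaw":1},
    {"dx":0,"dy":0,"dz":0,"wx":0,"wy":0,"wz":0,"jaw":1},
    {"dx":0,"dy":0,"dz":0,"wx":0,"wy":0,"wz":0,"jaw":1},
    {"dx":0,"dy":0,"dz":0,"wx":0,"wy":0,"wz":0,"jaw":1}
  ]
}}

```text
t: 34.72
tcp_pos: [0.575, -0.1246, -0.0164]
tcp_rot: [-0.001, 3.14, 0.0]
contact_force: [-3.4, 0.7, 13.0]
width: 0.0599
finger_force: 61.5
```

>>> {"fn": "apply_moves", "kwargs": {
  "series": [
    {"dx":0,"dy":0,"dz":-0.08,"wx":0,"wy":0,"wz":0,"jaw":1},
    {"dx":0,"dy":0,"dz":-0.16,"wx":0,"wy":0,"wz":0,"jaw":1},
    {"dx":0,"dy":0,"dz":-0.18,"wx":0,"wy":0,"wz":0,"jaw":1},
    {"dx":0.093,"dy":-0.131,"dz":0,"wx":0,"wy":0,"wz":0,"jaw":1},
    {"dx":0.093,"dy":-0.131,"dz":0,"wx":0,"wy":0,"wz":0,"jaw":1},
    {"dx":0.093,"dy":-0.131,"dz":0,"wx":0,"wy":0,"wz":0,"jaw":1},
    {"dx":0.093,"dy":-0.131,"dz":0,"wx":0,"wy":0,"wz":0,"jaw":1},
    {"dx":0.093,"dy":-0.131,"dz":0,"wx":0,"wy":0,"wz":0,"jaw":1},
    {"dx":0.091,"dy":-0.133,"dz":0,"wx":0,"wy":0,"wz":0,"jaw":1},
    {"dx":0,"dy":0,"dz":0,"wx":0,"wy":0,"wz":0,"jaw":1},
    {"dx":0,"dy":0,"dz":0,"wx":0,"wy":0,"wz":0,"jaw":1}
  ]
}}

```text
t: 36.1
tcp_pos: [0.408, -0.3606, 0.1086]
tcp_rot: [-0.0, 3.141, 0.0]
contact_force: [-0.0, 0.8, -1.9]
width: 0.0598
finger_force: 65.2
```

>>> {"fn": "apply_moves", "kwargs": {
  "series": [
    {"dx":-0.003,"dy":-0.001,"dz":0.12,"wx":0,"wy":0,"wz":0,"jaw":1},
    {"dx":0,"dy":0,"dz":0.12,"wx":0,"wy":0,"wz":0,"jaw":1},
    {"dx":0,"dy":0,"dz":0.1,"wx":0,"wy":0,"wz":0,"jaw":1},
    {"dx":0,"dy":0,"dz":0.03,"wx":0,"wy":0,"wz":0,"jaw":1},
    {"dx":0,"dy":0,"dz":0.015,"wx":0,"wy":0,"wz":0,"jaw":1},
    {"dx":0,"dy":0,"dz":0.008,"wx":0,"wy":0,"wz":0,"jaw":1},
    {"dx":0,"dy":0,"dz":0,"wx":0,"wy":0,"wz":0,"jaw":1}
  ]
}}

```text
t: 36.98
tcp_pos: [0.409, -0.3614, -0.0089]
tcp_rot: [-0.001, 3.141, -0.001]
contact_force: [-1.1, 0.1, -1.1]
width: 0.0595
finger_force: 65.2
```

Next: lower slightly, release, and rise to a survey pose.

>>> {"fn": "apply_moves", "kwargs": {
  "series": [
    {"dx":0,"dy":0,"dz":0.004,"wx":0,"wy":0,"wz":0,"jaw":1},
    {"dx":0,"dy":0,"dz":0,"wx":0,"wy":0,"wz":0,"jaw":0.12},
    {"dx":0,"dy":0,"dz":0,"wx":0,"wy":0,"wz":0,"jaw":0.12},
    {"dx":0,"dy":0,"dz":0,"wx":0,"wy":0,"wz":0,"jaw":0.12},
    {"dx":0,"dy":0,"dz":-0.05,"wx":0,"wy":0,"wz":0,"jaw":0.12},
    {"dx":0,"dy":0,"dz":-0.12,"wx":0,"wy":0,"wz":0,"jaw":0.12},
    {"dx":0,"dy":0,"dz":-0.16,"wx":0,"wy":0,"wz":0,"jaw":0.12},
    {"dx":0,"dy":0,"dz":-0.16,"wx":0,"wy":0,"wz":0,"jaw":0.12},
    {"dx":0,"dy":0,"dz":-0.16,"wx":0,"wy":0,"wz":0,"jaw":0},
    {"dx":0,"dy":0,"dz":-0.16,"wx":0,"wy":0,"wz":0,"jaw":0},
    {"dx":0,"dy":0,"dz":-0.16,"wx":0,"wy":0,"wz":0,"jaw":0},
    {"dx":0,"dy":0.18,"dz":0,"wx":0,"wy":0,"wz":0,"jaw":0},
    {"dx":0,"dy":0.18,"dz":0,"wx":0,"wy":0,"wz":0,"jaw":0},
    {"dx":0,"dy":0.18,"dz":0,"wx":0,"wy":0,"wz":0,"jaw":0},
    {"dx":0,"dy":0.18,"dz":0,"wx":0,"wy":0,"wz":0,"jaw":0},
    {"dx":0,"dy":0.18,"dz":0,"wx":0,"wy":0,"wz":0,"jaw":0},
    {"dx":0,"dy":0.18,"dz":0,"wx":0,"wy":0,"wz":0,"jaw":0},
    {"dx":0,"dy":0.1,"dz":0,"wx":0,"wy":0,"wz":0,"jaw":0},
    {"dx":0,"dy":0,"dz":0,"wx":0,"wy":0,"wz":0,"jaw":0},
    {"dx":0,"dy":0,"dz":0,"wx":0,"wy":0,"wz":0,"jaw":0}
  ]
}}

```text
t: 39.48
tcp_pos: [0.4083, -0.0082, 0.2807]
tcp_rot: [0.001, 3.141, 0.0]
contact_force: [0.0, -0.3, 0.6]
width: 0.0855
finger_force: 0.0
```

```bash
python3 - <<'E'
from pc import *
np.set_printoptions(precision=4,suppress=True)
for n in('wrist','side'):
    s,p,d,C,X=cloud(n)
    if n=='wrist': print(s['tcp_pos'],s['contact_force'])
    print(n,'pyx',circ(X,.5185,-.363,.04,.012,.038),'blue',circ(X,.4083,-.361,.04,.012,.04),'yel',circ(X,.45,.319,.038,.012,.04),'finial',circ(X,.557,.294,.03,.04,.052),'red',circ(X,.6805,-.1245,.04,.006,.033))
    a=np.radians(-13.1); D=X[...,:2]-[.5102,.3358]; t=np.stack([D@[np.cos(a),np.sin(a)],D@[-np.sin(a),np.cos(a)],X[...,2]],-1)
    m=(abs(t[...,1]-.05)<.006)&(t[...,2]>.015)&(t[...,2]<.06); print('brush x',t[m][:,0].min(),t[m][:,0].max(),'z med',np.median(t[m&(abs(t[...,0])<.03)][:,2]))
    cv2.imwrite(f'pics/f_{n}.png',p[:,:,::-1])
E
```

```text
[ 0.4083 -0.0082  0.2807] [ 0.025  -0.2574  0.5805]
wrist pyx (463, array([ 0.5181, -0.3641]), 0.0276) blue (554, array([ 0.4073, -0.3614]), 0.0291) yel (512, array([0.45  , 0.3196]), 0.0291) finial (207, array([0.5573, 0.2939]), 0.026) red (334, array([ 0.6807, -0.1241]), 0.029)
brush x -0.10051865081855699 0.06408854567627273 z med 0.03561506351009175
side pyx (276, array([ 0.519, -0.363]), 0.0283) blue (301, array([ 0.4086, -0.3614]), 0.0296) yel (165, array([0.4499, 0.3177]), 0.0281) finial (69, array([0.5574, 0.2929]), 0.0251) red (224, array([ 0.6814, -0.1252]), 0.0287)
brush x -0.09833872528430068 0.06259336736805024 z med 0.03384894442015113
```

View pics/f_wrist.png

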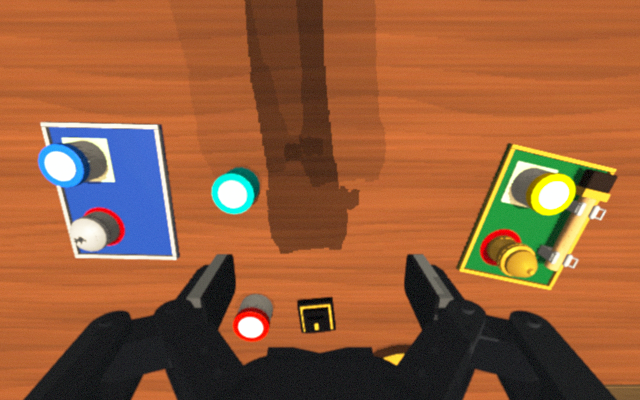

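View pics/f_side.png

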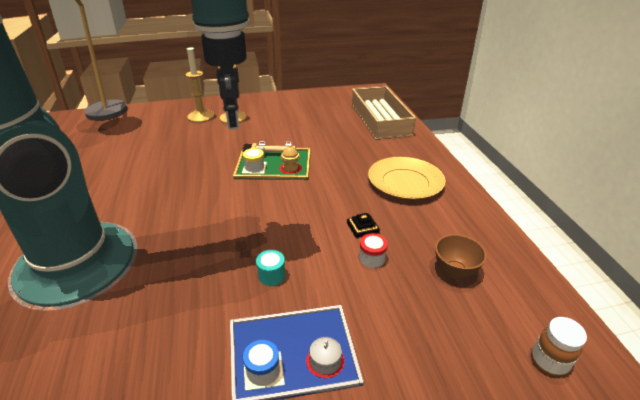

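Both kits are complete. The wrist view shows the yellow tin at (550,193), finial (515,258), brush in its clips at (575,225), blue tin (66,164) and pyx (92,232), all on their pads within about 1 mm. The red tin and the cross base have not moved.

```bash
python3 -c "
from rig import order; print(order.finish_job())"
```

```text
the job is handed in; nothing more can be done
None
```

I made up both kits in the order asked and handed the job in at about 40 s: all four pieces stand within about 1 mm of their pad centres, the brush is fully home in its clips, and the red tin and crucifix base are where they were.

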